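# Refit the switch handle on the weld cleaner's power unit

### The arm

A 6-joint arm with a two-finger parallel gripper is mounted at the origin on a cart in front of the work surface, level with it; the furniture and walls round the work are solid. World frame = base frame: x ahead of the robot, y to its left, z up, the work surface at z = 0. Lengths are in m, angles in rad, forces in N, time in s.
With the tool pointing down it reaches from about 0.3 to 0.775 m from the base axis. Payload 14.6 kg.
Tool frame: the origin (TCP) lies between the finger pads; the fingertips stand 8 mm ahead of it and the grasp point (between the pads) lies 11 mm behind it; x points along the fingers, y is the direction in which the jaws open and shut, and the axes are right-handed (so a half turn about x gives the same grasp; the last joint's range is limited). The gripper opens to 94 mm and grips with 3 to 60 N. Pads are 16 mm wide; open, the fingers measure 119 mm over their backs; the gripper's body (75 mm by 177 mm) begins 78 mm behind the grasp point.
Start: joints at [1.254, 0.3, 1.521, -0, 1.321, -0.067], TCP at [0.136, 0.533, 0.213] pointing down, gripper open.
Joint ranges: [-3.03, 3.03], [-0.79, 2.21], [0.23, 2.52], [-1.04, 4.18], [0, 3.07], [-2.55, 2.55]. Speed limits (rad/s): [2.22, 2.22, 2.57, 3.14, 3.14, 3.14].

### API

Orientations are given as [roll, pitch, yaw] about the fixed x, y, z axes, in that order (R = Rz(yaw) Ry(pitch) Rx(roll)).
In Python, from station import ctrl gives the robot as it stands.
- The arm moves only by the shell command python3 -m creep 'ROWS' [FORCE]. ROWS is a JSON object of lists of equal length, an entry for each row: "hand": the closure, from -1 (fully open) to 1 (shut); "slide": the shift along the tool's x, y, z in m, a list of three; "spin": the turn about the tool's x in degrees. A call has 1 to 12 rows; each row is the pose to reach, as a shift and turn from the pose commanded when the call began, along the tool's axes at that moment; what a row does not reach only later rows make up. A row lasts 1/12 s, in which the tool goes at most 41.7 mm and 7.16 degrees, less where a joint would pass 70% of its speed; a pose out of reach is approached as far as the arm can. A call with a gripper value outside its range is refused whole. The fingers move at their own pace and stop on an object; FORCE is the grip in N (left out, the last holds). Time passes only in rows, so rows that repeat a pose let the fingers close. It gives the time, the measured TCP pose, the force and the opening at its end, in the units of the state.
- ctrl.get_obs(): the state, without advancing time (a new reading comes with each control period).
- ctrl.camera(name): name is "scene" or "top" or "wrist"; returns the picture (420x560x3 uint8, red, green, blue); there is no depth.
- ctrl.calibration(name): a dict with "K" (3x3 intrinsics, pixels), "R" (3x3) and "t" (3): a world point X has camera coordinates R X + t. Camera axes: x right, y down, z forward; pixel columns grow to the right and rows downward; lengths in m; the calibration is good to about 2 mm. A picture is of the moment at which its call begins: read the wrist's pose just before it. calibration takes no time and is no camera call; for the wrist camera it gives the pose at the moment of the call.
- ctrl.hand_in(): hands the job in, once; it reports no verdict.
The state is a dict: "time_s": time; "qpos": joint angles; "joint_vel": joint speeds; "tau": joint torques, N m; "ee_pos": TCP position; "eef_rot": TCP orientation; "force": force on the tool from outside, world axes, zero at the start; "moment": the same for the moment, N m; "grip_width": finger opening in m.
Only numpy, scipy, OpenCV 4.12 (cv2) and the standard library are available. Lean on these libraries where they do the work, as an engineer would, in place of code of your own. Each camera call takes 0.05 s, during which the arm holds its last target.

### The job

The black turning handle has come off the grey power unit. Put it back on the flat-sided shaft in the sloping panel: rest it on the shaft end, feel for the flat by turning it, and once it drops on push it fully home, flush on the panel. Then turn it clockwise until its pointer stands at the yellow paint mark and let go, leaving the other things on the bench where they are.

Things in the scene. Friction and masses are not known exactly. Their poses are not given: they have to be found in the camera images.
- power_unit: Fixed grey steel cabinet, 215 x 250 x 135 mm (plus a carrying bar up to 178 mm), origin at the centre of its width on the bench, 120 mm behind its front; x to its back, z up. The upper front is a black panel sloping 26 degrees from level, facing the robot's side and upward.
- dial_plate: The sloping panel of the power unit, 150 mm up the slope x 236 mm wide, flat. Origin: on its face, on the axis of the switch shaft. z points out of the panel along the shaft (26 degrees from vertical), x points up the slope: that is the top of the dial. Within 70 mm of the shaft nothing stands proud of it by more than 1.2 mm.
- shaft_end (a point): Centre of the free end of the steel switch shaft. It stands square out of the panel, 25 mm long, 14 mm in diameter, with one flat side 3 mm from its axis over the whole length (a D). Its last 2 mm taper in, by 1.5 mm on the round and 1.8 mm on the flat.
- shaft_foot (a point): Point where the shaft's axis meets the panel's face. The shaft turns about that axis against 0.08 N m of friction, stays where it is left, and has stops 69 degrees either side of the top of the dial. At the start its flat side faces anywhere from 55 degrees anticlockwise to 6 degrees clockwise of the top of the dial, seen facing the panel; this angle is not reported.
- handle: Loose black turning handle, about 90 g, upright on the bench. Origin: centre of its underside, z out of its top, x towards its pointer. A round skirt, 60 mm across and 8 mm high, carries a grip bar 62 mm long (along x) and 24 mm thick (along y), from 8 to 38.5 mm above the underside, with upright parallel sides.
- handle_socket (a point): Mouth of the handle's D-hole, 8 mm above its underside. Below it a round lead-in 17 mm wide, 21 mm at the underside; above it the D-hole, 16 mm wide, 19 mm deep, its flat on the pointer's side 4 mm from the axis. Misaligned it stops with its underside 17 mm off the panel, over 8 degrees askew it may bind part way, aligned it slides on until the underside meets the panel, then turns the shaft.
- pointer_end (a point): Outer end of the handle's pointer, a white line along one half of the bar's top and down that end: 31 mm from the axis, 34 mm above the underside.
- paint_mark: Dab of yellow paint on the panel, 5 x 12 mm, beyond the end of the scale bars, 50 degrees clockwise from the top of the dial and 48 to 61 mm from the shaft. Origin: on the shaft axis, at the panel's face; x points from the axis to the mark.
- screwdriver: Loose screwdriver with a red grip, 29 x 210 x 25 mm: a bystander.
- tape_measure: Loose yellow tape measure, 72 x 79 x 36 mm: a bystander.
- flap_disc: Loose brown flap disc lying flat, 113 mm across: a bystander.
- punch: Loose dark centre punch, 11 x 105 mm: a bystander.
Things that resemble listed ones, but are neither listed nor needed, are in the scene too. Of the things that look like the handle, take the one that is farthest from the robot's base at the start.

How it is judged:
On the way:
1. the handle is keyed on the shaft and pushed home on the panel (distance between handle and dial_plate below 0.004 m and angle between the z axis of handle and the z axis of dial_plate, either way round below 0.12 rad), for 0.2 s.
At the end, for the whole second after the job is handed in: The handle sits fully home on the shaft (the centre of its underside within 4 mm of the shaft's foot on the panel, its axis within 7 degrees of the shaft's), its pointer within 7 degrees of the paint mark, at rest and let go (all of step 1 and angle between the x axis of handle and the x axis of paint_mark, either way round below 0.12 rad and linear speed of handle below 0.02 m/s); the robot touches nothing.
It fails at once if a bystander (screwdriver, tape measure, flap disc, centre punch) is pushed more than 40 mm away (distance of any of screwdriver, tape_measure, flap_disc, punch from where it was at the start of the episode above 0.04 m).
It also fails if it takes over 64 s, if anything falls off the work surface, if the arm or the gripper's body presses on something with over 40 N, if the wrist force passes 120 N, or if a joint passes its speed limit or range.

## Working session

There is one attempt and no reset: what is moved stays moved. The work goes in short steps, Python scripts to look and compute and a shell command to move; the robot and the scene stay as the last step left them, time stands still between calls to the robot, and variables do not carry over. Pictures are saved under pics/ and viewed, and the job is handed in when it is done.

```bash
ls; mkdir -p pics; cat > h.py <<'E'
import numpy as np, cv2
from station import ctrl
from scipy.spatial.transform import Rotation as Ro
def save(n,im): cv2.imwrite('pics/'+n+'.png',cv2.cvtColor(im,cv2.COLOR_RGB2BGR))
def ray(c,u,v):
    R=np.array(c['R']);t=np.array(c['t']);K=np.array(c['K'])
    d=R.T@np.linalg.solve(K,[u,v,1.]); return -R.T@t, d/np.linalg.norm(d)
def onz(c,u,v,z):
    o,d=ray(c,u,v); return o+d*(z-o[2])/d[2]
def onplane(c,u,v,p,n):
    o,d=ray(c,u,v); return o+d*((p-o)@n)/(d@n)
def proj(c,X):
    x=np.array(c['K'])@(np.array(c['R'])@np.array(X)+np.array(c['t'])); return x[:2]/x[2]
def tri(c1,p1,c2,p2):
    o1,d1=ray(c1,*p1);o2,d2=ray(c2,*p2)
    s=np.linalg.lstsq(np.c_[d1,-d2],o2-o1,rcond=None)[0]
    a=o1+s[0]*d1;b=o2+s[1]*d2; return (a+b)/2,np.linalg.norm(a-b)
E
python3 - <<'E'
from h import *
import pickle
print(ctrl.get_obs())
C={}
for n in('scene','top','wrist'):
    c=ctrl.calibration(n);im=ctrl.camera(n);C[n]=(c,im);save(n+'0',im)
    print(n,c)
pickle.dump(C,open('c0.pkl','wb'))
E
```

```text
pics
{'time_s': 0.0, 'qpos': array([ 1.25439934e+00,  3.00464801e-01,  1.52158152e+00, -2.14768391e-05,
        1.32072018e+00, -6.65950710e-02]), 'joint_vel': array([ 5.16142487e-04,  5.96511113e-04, -7.73279509e-04,  4.27742453e-04,
       -3.91085558e-05,  3.62154154e-04]), 'tau': array([ 1.82052067e-03, -5.31812632e+01, -3.52729011e+01,  7.09197437e-02,
        2.45045620e-02, -8.44087458e-05]), 'ee_pos': array([0.13589116, 0.53268001, 0.2128896 ]), 'eef_rot': array([-1.61967163,  1.56962229, -1.86946822]), 'force': array([-0.11267036,  0.18816069, -0.40891231]), 'moment': array([-0.02564469,  0.00241096, -0.04005146]), 'grip_width': 0.09381996679353206}
scene {'K': array([[535.60177119,   0.        , 269.02110332],
       [  0.        , 535.60177119, 203.00576982],
       [  0.        ,   0.        ,   1.        ]]), 'R': array([[ 0.47887575, -0.87772733,  0.01651508],
       [-0.36849708, -0.21805053, -0.90369457],
       [ 0.79679854,  0.42667166, -0.42785907]]), 't': array([-0.28902109,  0.28445341,  0.78848545])}
top {'K': array([[433.14719867,   0.        , 285.15039099],
       [  0.        , 433.14719867, 209.34577856],
       [  0.        ,   0.        ,   1.        ]]), 'R': array([[-0.00647258, -0.99995338,  0.00716519],
       [-0.99946698,  0.00623982, -0.03204403],
       [ 0.03199783, -0.00736878, -0.99946077]]), 't': array([-0.02001433,  0.55176855,  1.12033621])}
wrist {'K': array([[335.30440415,   0.        , 283.29106959],
       [  0.        , 335.30440415, 208.77216829],
       [  0.        ,   0.        ,   1.        ]]), 'R': array([[ 2.47407243e-01,  9.68911404e-01,  5.89328105e-04],
       [ 9.40042894e-01, -2.40183075e-01,  2.42139313e-01],
       [ 2.34753089e-01, -5.93530263e-02, -9.70241313e-01]]), 't': array([-0.55133009, -0.02566113,  0.38828882])}
```

View pics/scene0.png

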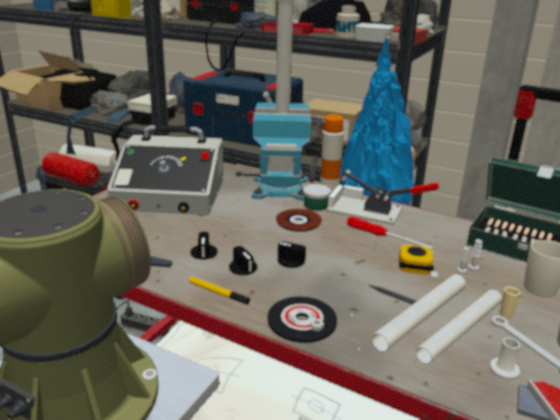

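View pics/top0.png

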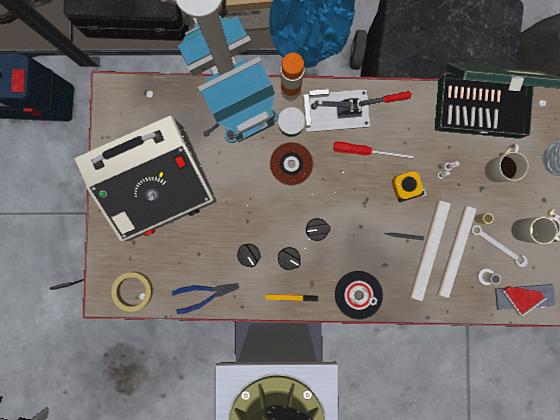

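View pics/wrist0.png

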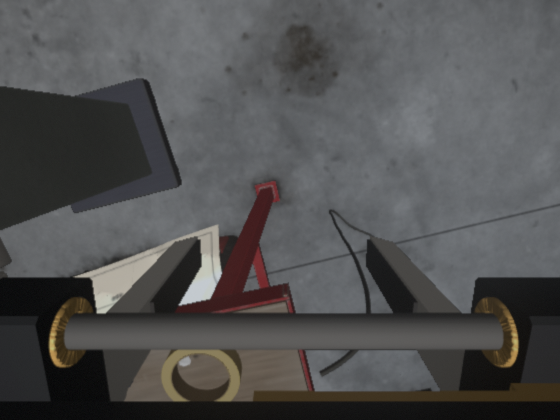

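```bash
python3 - <<'E'
from h import *
import pickle
C=pickle.load(open('c0.pkl','rb'))
t=C['top'][1];s=C['scene'][1]
a=cv2.resize(t[205:285,225:345],(780,520),interpolation=2)
save('crop_handles',a)
save('crop_panel_top',cv2.resize(t[110:245,70:220],(660,594),interpolation=2))
save('crop_panel_sc',cv2.resize(s[120:220,100:230],(780,600),interpolation=2))
save('crop_h_sc',cv2.resize(s[220:290,180:320],(780,390),interpolation=2))
E
```

```text
(no output)
```

View pics/crop_handles.png

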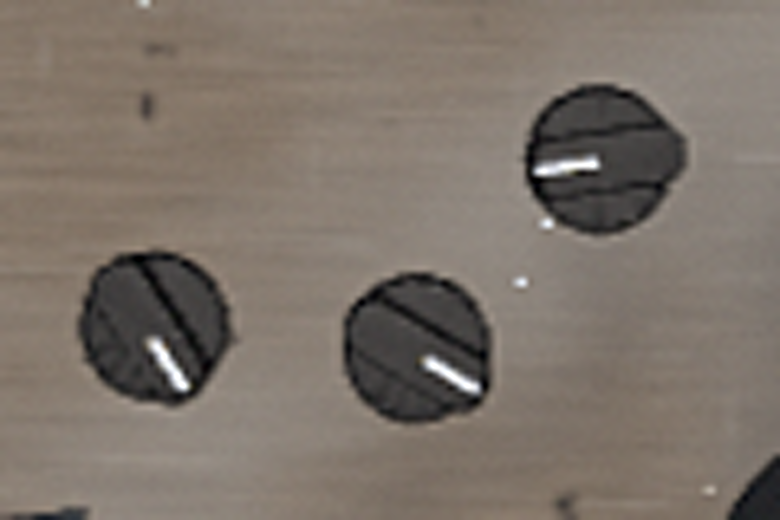

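View pics/crop_panel_top.png

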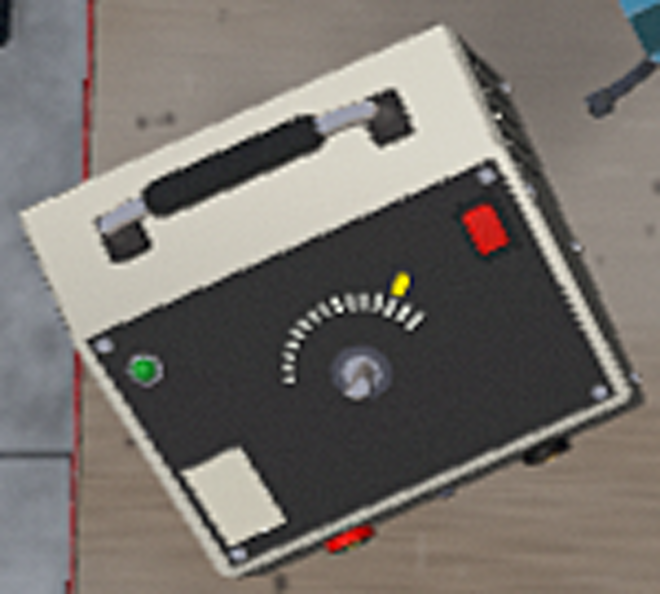

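View pics/crop_panel_sc.png

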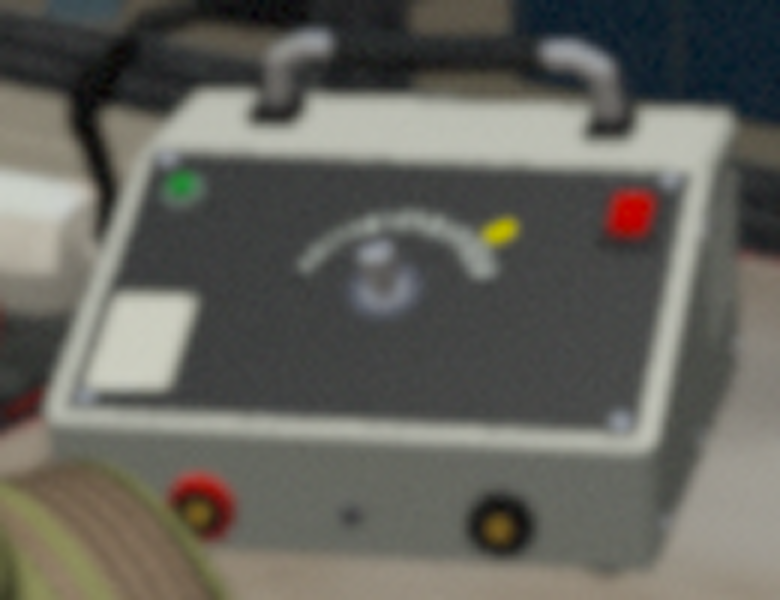

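View pics/crop_h_sc.png

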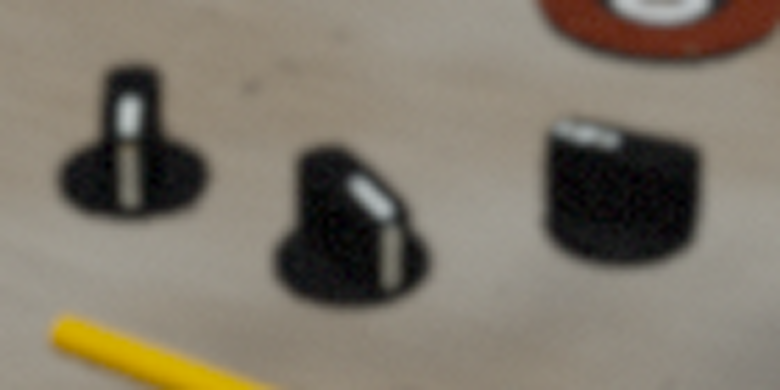

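Three handle look-alikes appear in the top view, at (249,256), (289,258) and (318,229). The base axis projects near (277,422), so (318,229) is the farthest, and the enlarged crop confirms it is a handle with its pointer to the left. In the scene view it is at (291,252). The power unit's shaft is at about top (152,195) and scene (163,163).

```bash
python3 - <<'E'
from h import *
import pickle
C=pickle.load(open('c0.pkl','rb'))
ct,t=C['top'];cs,s=C['scene']
T=lambda x,y,k,o:((x+.5)/k-.5+o[0],(y+.5)/k-.5+o[1])
tp=lambda x,y:T(x,y,4.4,(70,110)); sp=lambda x,y:T(x,y,6,(100,120)); hp=lambda x,y:T(x,y,6.5,(225,205))
print('handles base dist',[np.linalg.norm(onz(ct,*p,.03)[:2]).round(3) for p in((249,256),(289,258),(318,229))])
print('handle',onz(ct,*hp(607,161),.0385), 'line',onz(ct,*hp(535,171),.0385),onz(ct,*hp(598,163),.0385))
P={}
for n,a,b in(('TL',(105,345),(167,160)),('TR',(487,176),(670,180)),('BR',(600,392),(620,420)),('BL',(237,554),(88,397)),('mark',(401,284),(501,231)),('end',(362,378),(377,252)),('foot',(362,372),(383,290)),('green',(145,370),(183,186))):
    P[n],e=tri(ct,tp(*a),cs,sp(*b));print(n,P[n].round(4),round(e,4))
# unit yaw from top/bottom edges
for a,b in(('TL','TR'),('BL','BR')):
    d=P[b]-P[a];print('yaw',np.degrees(np.arctan2(d[1],d[0]))+90,np.linalg.norm(d))
for a,b in(('BL','TL'),('BR','TR')):
    d=P[b]-P[a];print('up yaw',np.degrees(np.arctan2(d[1],d[0])),np.degrees(np.arcsin(d[2]/np.linalg.norm(d))),np.linalg.norm(d))
for im,c,nm in((t,ct,'t'),(s,cs,'s')):
    h=cv2.cvtColor(im,cv2.COLOR_RGB2HSV)
    m=cv2.inRange(h,(24,150,120),(34,255,255))
    n,l,st,cc=cv2.connectedComponentsWithStats(m)
    for i in range(1,n):
        if st[i,4]>4: print(nm,st[i],cc[i])
E
```

```text
handles base dist [np.float64(0.438), np.float64(0.428), np.float64(0.511)]
handle [ 0.49941014 -0.10619695  0.0385    ] line [ 0.49569785 -0.07806012  0.0385    ] [ 0.49865364 -0.10267636  0.0385    ]
TL [0.6006 0.4208 0.1316] 0.0021
TR [0.6889 0.2194 0.1327] 0.0026
BR [0.5776 0.1701 0.0741] 0.0026
BL [0.4892 0.3714 0.0727] 0.0043
mark [0.6338 0.2686 0.1178] 0.003
end [0.5821 0.2903 0.1206] 0.0012
foot [0.5875 0.2949 0.1013] 0.0016
green [0.5877 0.4012 0.1274] 0.0027
yaw 23.69264546929479 0.21993307566518533
yaw 23.698887385181507 0.21983575088550494
up yaw 23.95696672833221 25.798798747524067 0.13531113447723067
up yaw 23.910486474315974 25.694615534674995 0.1351654889560138
t [159 172   4   5  16] [160.5 174. ]
s [ 93   0  26  16 368] [105.72282609   7.14945652]
s [181 156   5   5  16] [183.    158.125]
s [401 245  31  17 271] [415.70110701 254.64575646]
s [190 277  41  18 161] [210.61490683 285.80124224]
```

```bash
cat >> h.py <<'E'
Y=np.radians(23.8);s26,c26=np.sin(np.radians(26)),np.cos(np.radians(26))
FOOT=np.array([.588,.2945,.102])
N=np.array([-s26*np.cos(Y),-s26*np.sin(Y),c26]);U=np.array([c26*np.cos(Y),c26*np.sin(Y),s26]);RR=np.array([np.sin(Y),-np.cos(Y),0])
def tool():
    o=ctrl.get_obs();return np.array(o['ee_pos']),Ro.from_euler('xyz',o['eef_rot']).as_matrix(),o
def goto(p,az=None):
    """slide & spin so TCP at p and tool y has azimuth az (deg, mod 180)"""
    q,R,o=tool();ty=R[:,1];cur=np.degrees(np.arctan2(ty[1],ty[0]))
    s=R.T@(np.array(p)-q);out=[s.round(4)]
    # spin +a about tool x (down) => azimuth decreases by a
    if az is not None: out.append(((cur-az+90)%180-90).__round__(1))
    print('t',o['time_s'],'tcp',q.round(4),'yaz',cur.round(1),'slide',*out,'q6',o['qpos'][5].round(2),'F',np.round(o['force'],1),'w',round(o['grip_width'],4)); return out
E
python3 - <<'E'
from h import *
q,R,o=tool();print(R.round(3))
c=ctrl.calibration('wrist');Rc=np.array(c['R']);o=-Rc.T@np.array(c['t'])
print('cam off tool',R.T@(o-q),'fwd tool',R.T@Rc[2],'right',R.T@Rc[0])
print(N,FOOT+.025*N)
goto([.4994,-.1062,.0205],6)
E
```

```text
[[-0.     0.247  0.969]
 [-0.001  0.969 -0.247]
 [-1.    -0.001 -0.   ]]
cam off tool [-0.17030916  0.00116949 -0.06901483] fwd tool [0.97023146 0.00150382 0.24217483] right [-1.59819134e-03  9.99998704e-01  1.93259010e-04]
[-0.40109192 -0.17690261  0.89879405] [0.5779727  0.29007743 0.12446985]
t 0.15 tcp [0.1359 0.5327 0.213 ] yaz 75.7 slide [ 0.193  -0.5291  0.5102] 69.7 q6 -0.07 F [-0.1 -0.   0.2] w 0.0939
```

```bash
python3 - <<'E'
from h import *
goto([.6045,.302,.165],113.8)
E
```

```text
t 0.15 tcp [0.1359 0.5327 0.213 ] yaz 75.7 slide [ 0.0481 -0.1077  0.5111] -38.1 q6 -0.07 F [-0.1 -0.   0.2] w 0.0939
```

```bash
python3 -m creep '{"hand":[-1,-1,-1,-1,-1,-1,-1,-1,-1,-1,-1,-1],"slide":[[0,-0.108,0.511],[0,-0.108,0.511],[0,-0.108,0.511],[0,-0.108,0.511],[0,-0.108,0.511],[0,-0.108,0.511],[0,-0.108,0.511],[0,-0.108,0.511],[0,-0.108,0.511],[0,-0.108,0.511],[0,-0.108,0.511],[0,-0.108,0.511]],"spin":[-38,-38,-38,-38,-38,-38,-38,-38,-38,-38,-38,-38]}' 3; python3 - <<'E'
from h import *
goto([.6045,.302,.165],113.8)
E
```

```text
time_s: 1.15
ee_pos: [0.569, 0.3189, 0.2132]
eef_rot: [3.133, 1.57, -2.737]
force: [-0.7, 1.5, 1.0]
grip_width: 0.0946
t 1.15 tcp [0.569  0.3189 0.2132] yaz 113.7 slide [ 0.0482 -0.0298  0.0258] -0.1 q6 -1.53 F [-0.7  1.5  1. ] w 0.0946
```

```bash
python3 -m creep '{"hand":[-1,-1,-1,-1,-1],"slide":[[0.02,-0.03,0.026],[0.048,-0.03,0.026],[0.048,-0.03,0.026],[0.048,-0.03,0.026],[0.048,-0.03,0.026]],"spin":[0,0,0,0,0]}'; python3 - <<'E'
from h import *
import pickle
goto([.6045,.302,.165],113.8)
c=ctrl.calibration('wrist');im=ctrl.camera('wrist');pickle.dump((c,im),open('w1.pkl','wb'));save('w1',im)
for k in(0,.025):
  print(proj(c,FOOT+k*N))
u,v=proj(c,FOOT+.025*N).astype(int)
save('w1c',cv2.resize(im[v-50:v+50,u-65:u+65],(780,600),interpolation=2));print(u,v)
E
```

```text
time_s: 1.57
ee_pos: [0.6028, 0.3042, 0.1671]
eef_rot: [0.071, 1.57, 0.485]
force: [-0.2, -0.4, 0.5]
grip_width: 0.0939
t 1.5667 tcp [0.6028 0.3042 0.1671] yaz 113.7 slide [ 0.0021 -0.0026  0.0007] -0.1 q6 -1.57 F [-0.2 -0.4  0.5] w 0.0939
[278.4831357  197.92995757]
[277.9733382  188.73682033]
277 188
```

View pics/w1.png

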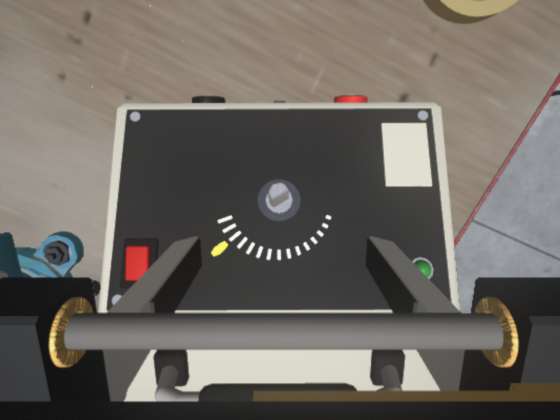

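View pics/w1c.png

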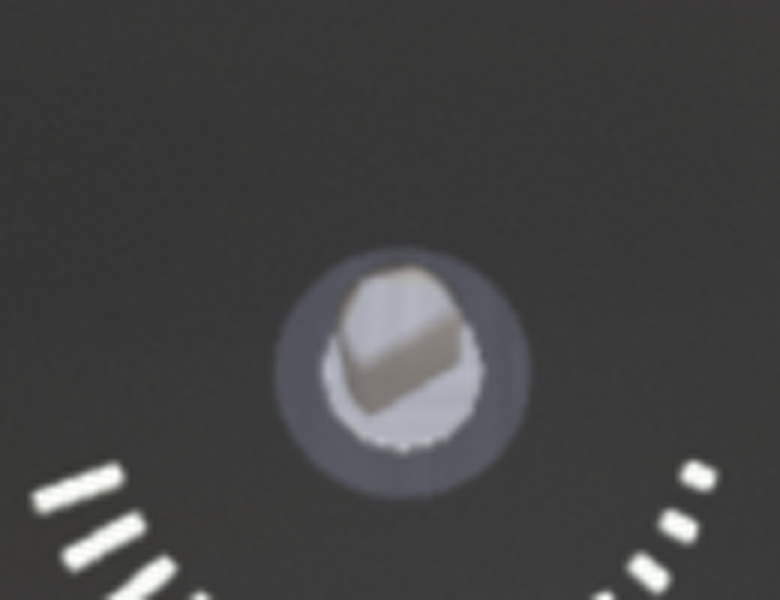

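```bash
python3 - <<'E'
from h import *
import pickle
c,im=pickle.load(open('w1.pkl','rb'))
f=lambda x,y:((x+.5)/6-.5+277-65,(y+.5)/6-.5+188-50)
P=lambda x,y,p:onplane(c,*f(x,y),p,N)
col=P(403,372,FOOT);disc=P(403,370,FOOT);print('collar',col,disc, 'old',FOOT,'in panel',[(col-FOOT)@U,(col-FOOT)@RR])
for a,b,p in(((370,413),(461,362),FOOT),((362,362),(461,316),FOOT+.0245*N)):
    A,B=P(*a,p),P(*b,p);d=B-A;fn=np.cross(N,d);fn*=np.sign(fn@U)
    print('flat angle cw',np.degrees(np.arctan2(fn@RR,fn@U)),'len',np.linalg.norm(d),'dist',((A+B)/2-col)@fn/np.linalg.norm(fn))
h=cv2.cvtColor(im,cv2.COLOR_RGB2HSV);m=cv2.inRange(h,(24,150,120),(34,255,255));m[:, :150]=0
x=cv2.moments(m);mk=onplane(c,x['m10']/x['m00'],x['m01']/x['m00'],FOOT,N);d=mk-col
print('mark',mk,np.degrees(np.arctan2(d@RR,d@U)),np.linalg.norm(d))
E
```

```text
collar [0.58892545 0.29511897 0.10253481] [0.5887235  0.29502961 0.10242711] old [0.588  0.2945 0.102 ] in panel [np.float64(0.001220000702746702), np.float64(-0.00019287246626876965)]
flat angle cw -29.833296268159078 len 0.012518082231024661 dist 0.0023937208594286834
flat angle cw -25.53664942301434 len 0.01177902807913255 dist 0.0025188232386503195
mark [0.6360601  0.27087251 0.11879668] 48.00421789212166 0.05544379801625782
```

```bash
sed -i 's/^FOOT=.*/FOOT=np.array([.5886,.2949,.1023])/' h.py; python3 - <<'E'
from h import *
goto([.582,.292,.116],128.8)
E
```

```text
t 1.6167 tcp [0.603  0.3044 0.1677] yaz 113.8 slide [ 0.0516 -0.0029 -0.0243] -15.0 q6 -1.57 F [ 0.4 -0.3  0.1] w 0.094
```

```bash
python3 -m creep '{"hand":[-1,-1,-1,-1,-1],"slide":[[0,-0.003,-0.024],[0.03,-0.003,-0.024],[0.05,-0.003,-0.024],[0.05,-0.003,-0.024],[0.05,-0.003,-0.024]],"spin":[-7,-15,-15,-15,-15]}'; python3 - <<'E'
from h import *
goto([.582,.292,.116],128.8)
E
```

```text
time_s: 2.03
ee_pos: [0.5822, 0.2917, 0.1169]
eef_rot: [-0.234, 1.57, 0.442]
force: [-0.6, -0.1, 0.3]
grip_width: 0.0939
t 2.0333 tcp [0.5822 0.2917 0.1169] yaz 128.7 slide [0.0009 0.0003 0.    ] -0.1 q6 -1.84 F [-0.6 -0.1  0.3] w 0.0939
```

Shaft flat reads about 28° anticlockwise. I'll pinch the shaft and bring the flat towards the top of the dial.

```bash
python3 -m creep '{"hand":[1,1,1,1,1,1,1,1],"slide":[[0,0,0],[0,0,0],[0,0,0],[0,0,0],[0,0,0],[0,0,0],[0,0,0],[0,0,0]],"spin":[0,0,0,0,0,0,0,0]}' 30
```

```text
time_s: 2.7
ee_pos: [0.5825, 0.2908, 0.1154]
eef_rot: [2.902, 1.571, -2.706]
force: [-0.2, 0.1, 0.6]
grip_width: 0.0438
```

```bash
python3 -m creep '{"hand":[1,1,1,1,1,1,1],"slide":[[0,0,0],[0,0,0],[0,0,0],[0,0,0],[0,0,0],[0,0,0],[0,0,0]],"spin":[0,0,0,0,0,0,0]}' 30
```

```text
time_s: 3.28
ee_pos: [0.5823, 0.2911, 0.1154]
eef_rot: [1.899, 1.57, 2.574]
force: [-2.0, 3.1, 0.4]
grip_width: 0.0134
```

```bash
python3 -m creep '{"hand":[1,1,1,1,1,1,1,1],"slide":[[0,0,0],[0,0,0],[0,0,0],[0,0,0],[0,0,0],[0,0,0],[0,0,0],[0,0,0]],"spin":[4,9,14,19,24,29,32,32]}' 30; python3 - <<'E'
from h import *
o=tool()[2];print(o['force'],o['moment'])
im=ctrl.camera('wrist');save('w2',im);save('w2c',cv2.resize(im[150:300,180:380],(800,600),interpolation=2))
E
```

```text
time_s: 3.95
ee_pos: [0.5822, 0.291, 0.1156]
eef_rot: [2.627, 1.57, 2.742]
force: [-4.6, 1.1, 1.9]
grip_width: 0.0127
[-4.64195834  1.10407848  1.93056638] [0.70211693 0.90001068 0.20094355]
```

View pics/w2c.png

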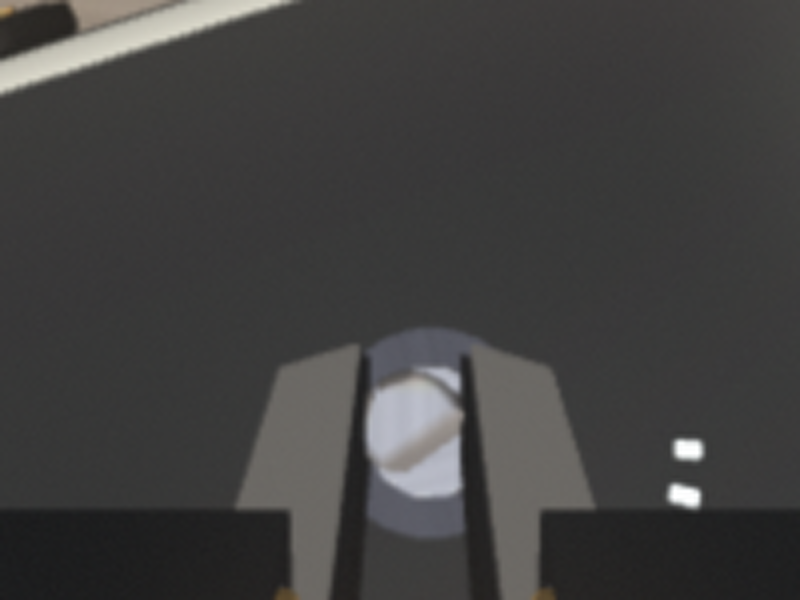

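```bash
python3 -m creep '{"hand":[0.5,0.5,0.5,0.5,0.5,0.5,0.5],"slide":[[0,0,0],[0,0,0],[0,0,0],[0,0,0],[0,0,0],[0,0,0],[0,0,0]],"spin":[0,-5,-12,-19,-26,-33,-35]}' 60
python3 - <<'E'
from h import *
print(tool()[2]['grip_width'])
im=ctrl.camera('wrist');save('w3c',cv2.resize(im[150:300,180:380],(800,600),interpolation=2))
E
python3 -m creep '{"hand":[1,1,1,1,1],"slide":[[0,0,0],[0,0,0],[0,0,0],[0,0,0],[0,0,0]],"spin":[0,0,0,0,0]}' 60
```

```text
time_s: 4.58
ee_pos: [0.5828, 0.2905, 0.1154]
eef_rot: [-1.379, 1.57, -0.642]
force: [-0.0, 0.1, 0.6]
grip_width: 0.0235
0.0234631454525584
time_s: 5.05
ee_pos: [0.5823, 0.2911, 0.1154]
eef_rot: [2.088, 1.57, 2.815]
force: [-3.2, 3.5, 0.4]
grip_width: 0.0125
```

View pics/w3c.png

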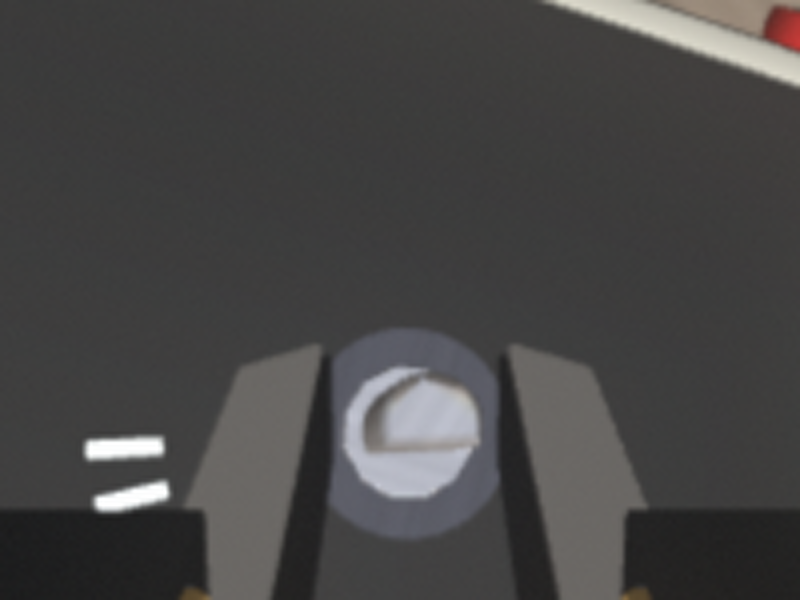

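```bash
python3 -m creep '{"hand":[1,1,1,1,1,1,1,1,1,1],"slide":[[0,0,0],[0,0,0],[0,0,0],[0,0,0],[0,0,0],[0,0,0],[0,0,0],[0,0,0],[0,0,0],[0,0,0]],"spin":[0,4,9,14,19,24,29,34,38,38]}' 60
python3 - <<'E'
from h import *
print(tool()[2]['force'],tool()[2]['moment']);goto([.582,.292,.116],128.8)
im=ctrl.camera('wrist');save('w4c',cv2.resize(im[150:300,180:380],(800,600),interpolation=2))
E
```

```text
time_s: 5.88
ee_pos: [0.5811, 0.2913, 0.1158]
eef_rot: [2.998, 1.568, 3.059]
force: [-15.1, 0.7, 8.2]
grip_width: 0.0125
[-15.09805641   0.73538009   8.20604117] [0.92074606 3.00211662 0.5023302 ]
t 5.8833 tcp [0.5811 0.2913 0.1158] yaz 93.5 slide [-0.0002  0.0006  0.001 ] -35.3 q6 -1.22 F [-15.1   0.7   8.2] w 0.0125
```

View pics/w4c.png

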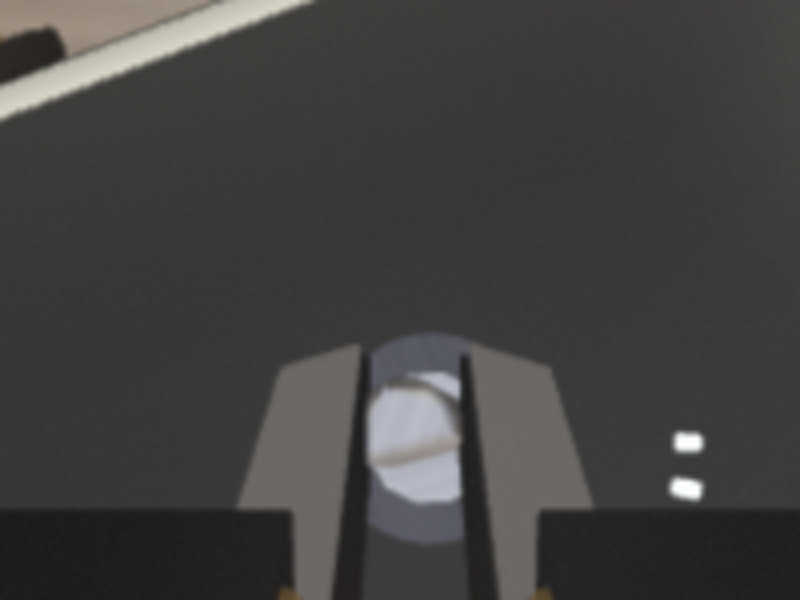

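```bash
python3 -m creep '{"hand":[0.3,0.1,-0.2,-0.5,-0.5,-0.5,-0.5,-0.5,-0.5],"slide":[[0,0,0],[0,0,0],[0,0,0],[0,0,0],[0,0,0],[-0.05,0,0.021],[-0.05,0,0.021],[-0.05,0,0.021],[-0.05,0,0.021]],"spin":[0,0,0,0,-7,-14,-20,-20,-20]}' 60
python3 - <<'E'
from h import *
import pickle
print(tool()[2]['grip_width'])
c=ctrl.calibration('wrist');im=ctrl.camera('wrist');pickle.dump((c,im),open('w5.pkl','wb'))
u,v=proj(c,FOOT+.025*N).astype(int);print(u,v)
save('w5c',cv2.resize(im[v-50:v+50,u-65:u+65],(780,600),interpolation=2))
goto([.4994,-.1062,.2],6)
E
```

```text
time_s: 6.68
ee_pos: [0.6037, 0.2921, 0.1654]
eef_rot: [-0.174, 1.57, 0.237]
force: [-0.2, -0.6, -1.4]
grip_width: 0.0685
0.0684845758763275
295 196
t 6.7333 tcp [0.6031 0.292  0.1644] yaz 113.5 slide [-0.0353 -0.3237 -0.254 ] -72.5 q6 -1.59 F [ 1.   0.7 -1.4] w 0.0697
```

View pics/w5c.png

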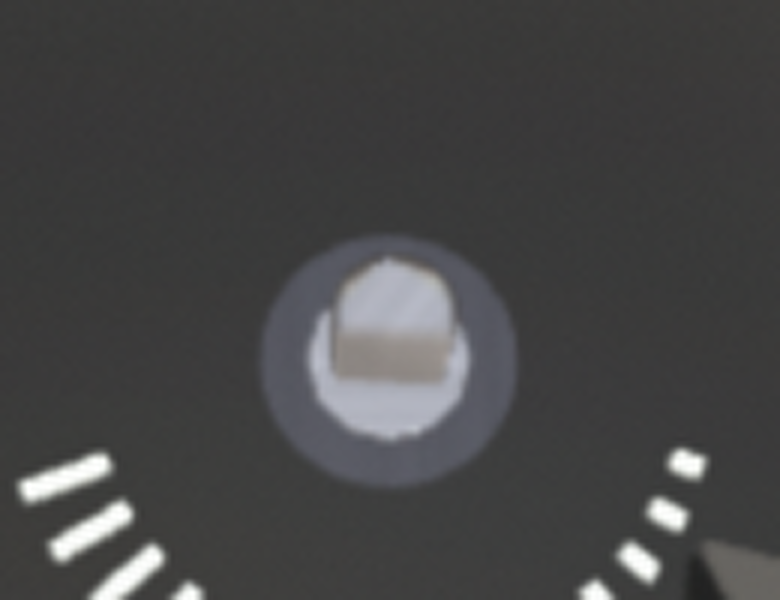

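```bash
python3 -m creep '{"hand":[-0.5,-0.5,-0.5,-0.5,-0.5,-0.5,-0.5,-0.5,-0.5,-0.5,-0.5,-0.5],"slide":[[-0.035,-0.03,-0.025],[-0.035,-0.324,-0.254],[-0.035,-0.324,-0.254],[-0.035,-0.324,-0.254],[-0.035,-0.324,-0.254],[-0.035,-0.324,-0.254],[-0.035,-0.324,-0.254],[-0.035,-0.324,-0.254],[-0.035,-0.324,-0.254],[-0.035,-0.324,-0.254],[-0.035,-0.324,-0.254],[-0.035,-0.324,-0.254]],"spin":[7,14,21,28,35,42,49,56,63,70,77,84]}' 20
python3 - <<'E'
from h import *
import pickle
c,im=pickle.load(open('w5.pkl','rb'))
f=lambda x,y:((x+.5)/6-.5+295-65,(y+.5)/6-.5+196-50)
print('foot',onplane(c,*f(389,362),FOOT,N)-FOOT)
goto([.4994,-.1062,.08],6)
E
```

```text
time_s: 7.73
ee_pos: [0.4996, -0.1088, 0.1993]
eef_rot: [-2.218, 1.569, 3.001]
force: [0.5, 0.4, 0.0]
grip_width: 0.071
foot [0.00056693 0.00014336 0.00028121]
t 7.7333 tcp [ 0.4996 -0.1088  0.1993] yaz 29.0 slide [ 0.1193  0.0012 -0.0022] 23.0 q6 -0.79 F [0.5 0.4 0. ] w 0.071
```

```bash
python3 -m creep '{"hand":[-0.5,-0.5,-0.5,-0.5,-0.5,-0.5],"slide":[[0.02,0.001,-0.002],[0.05,0.001,-0.002],[0.08,0.001,-0.002],[0.08,0.001,-0.002],[0.08,0.001,-0.002],[0.08,0.001,-0.002]],"spin":[7,14,21,23,23,23]}' 20
python3 - <<'E'
from h import *
import pickle
goto([.4994,-.1062,.0205],6)
c=ctrl.calibration('wrist');im=ctrl.camera('wrist');pickle.dump((c,im),open('w6.pkl','wb'));save('w6',im)
print(proj(c,[.4994,-.1062,.0385]))
E
```

```text
time_s: 8.23
ee_pos: [0.5005, -0.1041, 0.12]
eef_rot: [-1.915, 1.57, 2.915]
force: [-0.6, -1.0, 0.5]
grip_width: 0.0705
t 8.2333 tcp [ 0.5005 -0.1041  0.12  ] yaz 6.7 slide [ 0.0995 -0.0013  0.0019] 0.7 q6 -0.39 F [-0.6 -1.   0.5] w 0.0705
[279.75873616 221.48644177]
```

View pics/w6.png

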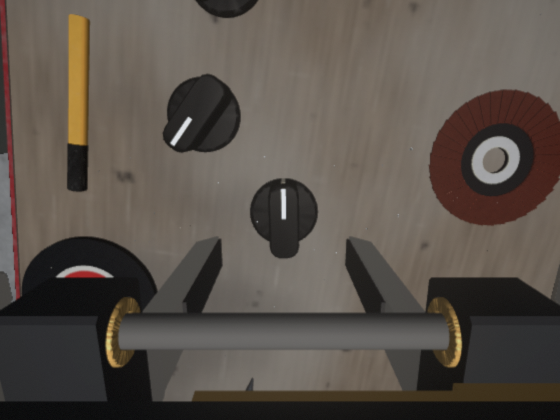

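```bash
python3 - <<'E'
from h import *
import pickle
c,im=pickle.load(open('w6.pkl','rb'))
save('w6c',cv2.resize(im[165:275,230:340],(600,600),interpolation=2))
E
```

```text
(no output)
```

View pics/w6c.png

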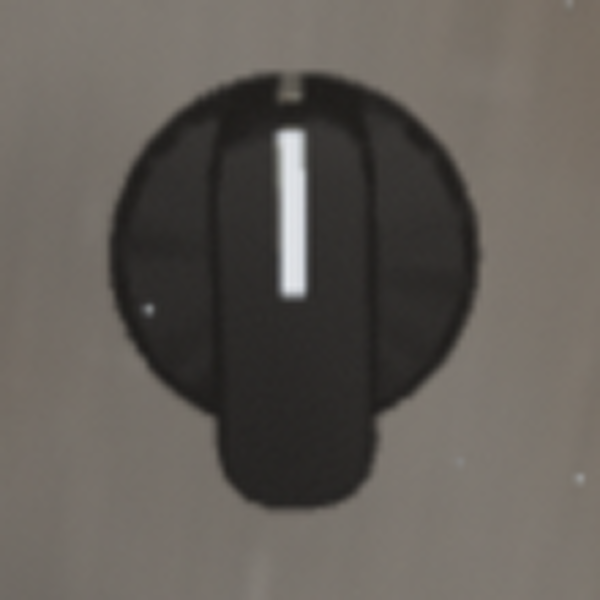

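```bash
python3 - <<'E'
from h import *
import pickle
c,im=pickle.load(open('w6.pkl','rb'))
g=lambda x,y:((x+.5)/5.4545-.5+230,(y+.5)/5.4545-.5+165)
for p in((295,308),(293,297),(291,130)): print(onz(c,*g(*p),.0385))
C=onz(c,*g(295,310),.0385)
d=onz(c,*g(291,130),.0385)-onz(c,*g(293,297),.0385);print(np.degrees(np.arctan2(d[1],d[0])))
goto([C[0],C[1],.0205],6)
E
```

```text
[ 0.50239792 -0.10549774  0.0385    ]
[ 0.50192288 -0.10390751  0.0385    ]
[ 0.49881928 -0.07987562  0.0385    ]
97.35874998280558
t 8.2833 tcp [ 0.5009 -0.1043  0.1206] yaz 6.7 slide [0.1001 0.0014 0.0017] 0.7 q6 -0.39 F [-0.2 -0.3 -0.6] w 0.0705
```

```bash
python3 -m creep '{"hand":[-0.5,-0.5,-0.5,-0.5,0.4,1,1,1,1,1,1,1],"slide":[[0.03,0.0015,0.0015],[0.06,0.0015,0.0015],[0.1,0.0015,0.0015],[0.1,0.0015,0.0015],[0.1,0.0015,0.0015],[0.1,0.0015,0.0015],[0.1,0.0015,0.0015],[0.1,0.0015,0.0015],[0.1,0.0015,0.0015],[0.1,0.0015,0.0015],[0.1,0.0015,0.0015],[0.1,0.0015,0.0015]],"spin":[0,0,0,0,0,0,0,0,0,0,0,0]}' 15
```

```text
time_s: 9.28
ee_pos: [0.5026, -0.1057, 0.0208]
eef_rot: [0.968, 1.571, -0.486]
force: [-2.0, 1.6, 4.6]
grip_width: 0.0236
```

```bash
sed -i 's/^FOOT=.*/FOOT=np.array([.589,.295,.1025])/' h.py; python3 - <<'E'
from h import *
S=FOOT-.048*RR+.005*U
G=S+.0318*N; P=G-[0,0,.011]; print('S',S,'TCP',P)
goto(P+[0,0,.07],-66.2); goto(P,-66.2)
E
```

```text
S [0.57374163 0.34073158 0.10469186] TCP [0.5609869  0.33510608 0.12227351]
t 9.2833 tcp [ 0.5026 -0.1057  0.0208] yaz 6.7 slide [-0.1715  0.1094 -0.4309] 72.9 q6 -0.4 F [-2.   1.6  4.6] w 0.0236
t 9.2833 tcp [ 0.5026 -0.1057  0.0208] yaz 6.7 slide [-0.1015  0.1094 -0.4309] 72.9 q6 -0.4 F [-2.   1.6  4.6] w 0.0236
```

```bash
python3 -m creep '{"hand":[1,1,1,1,1,1,1,1,1,1,1,1],"slide":[[-0.02,0,0],[-0.06,0,0],[-0.1,0,-0.01],[-0.14,0.01,-0.04],[-0.18,0.03,-0.08],[-0.19,0.04,-0.12],[-0.19,0.05,-0.16],[-0.19,0.06,-0.2],[-0.19,0.07,-0.24],[-0.19,0.08,-0.28],[-0.19,0.09,-0.32],[-0.19,0.1,-0.36]],"spin":[0,0,0,6,13,20,27,34,41,48,55,62]}' 20
python3 -m creep '{"hand":[1,1,1,1],"slide":[[0,0.03,-0.025],[0,0.06,-0.035],[0,0.06,-0.035],[0,0.06,-0.035]],"spin":[7,11,11,11]}' 20
python3 - <<'E'
from h import *
S=FOOT-.048*RR+.005*U
G=S+.0318*N; P=G-[0,0,.011]
goto(P,-66.2)
im=ctrl.camera('scene');save('s1c',cv2.resize(im[90:230,80:270],(800,590),interpolation=2))
E
```

```text
time_s: 10.28
ee_pos: [0.5545, 0.2243, 0.2103]
eef_rot: [-0.111, 1.571, -2.61]
force: [1.2, 0.1, -0.9]
grip_width: 0.024
time_s: 10.62
ee_pos: [0.6194, 0.195, 0.2092]
eef_rot: [-0.211, 1.569, -2.896]
force: [-0.4, 0.3, -0.5]
grip_width: 0.0238
t 10.6167 tcp [0.6194 0.195  0.2092] yaz -63.9 slide [ 0.0869 -0.1514 -0.0094] 2.3 q6 1.36 F [-0.4  0.3 -0.5] w 0.0238
```

View pics/s1c.png

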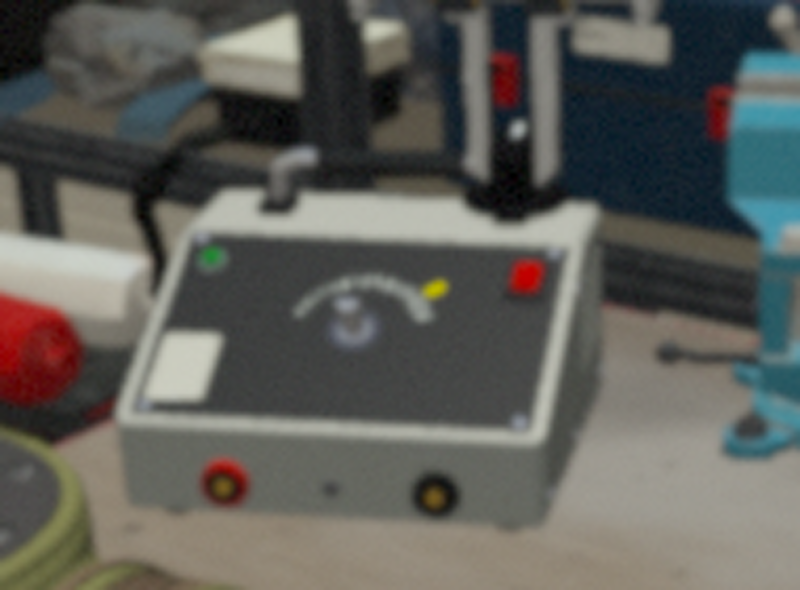

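```bash
python3 -m creep '{"hand":[1,1,1,1,1,1,1,1,1],"slide":[[0,-0.04,0],[0,-0.08,-0.005],[0,-0.12,-0.009],[0,-0.151,-0.009],[0.02,-0.151,-0.009],[0.04,-0.151,-0.009],[0.055,-0.151,-0.009],[0.055,-0.151,-0.009],[0.055,-0.151,-0.009]],"spin":[2,2,2,2,2,2,2,2,2]}' 12
python3 - <<'E'
from h import *
S=FOOT-.048*RR+.005*U
G=S+.0318*N; P=G-[0,0,.011]
goto(P,-66.2)
E
```

```text
time_s: 11.42
ee_pos: [0.5597, 0.3353, 0.1555]
eef_rot: [-0.028, 1.57, -2.747]
force: [1.0, -0.1, -1.1]
grip_width: 0.024
t 11.4167 tcp [0.5597 0.3353 0.1555] yaz -65.8 slide [ 0.0333  0.0007 -0.0011] 0.4 q6 1.63 F [ 1.  -0.1 -1.1] w 0.024
```

Now press it lightly on the clear panel area left of the shaft, so it pivots in the pads to the panel slope.

```bash
python3 -m creep '{"hand":[1,1,1,1,1,1,1,1],"slide":[[0.01,0,0],[0.015,0,0],[0.02,0,0],[0.024,0,0],[0.028,0,0],[0.031,0,0],[0.034,0,0],[0.034,0,0]],"spin":[0,0,0,0,0,0,0,0]}' 6
python3 - <<'E'
from h import *
S=FOOT-.048*RR+.005*U
G=S+.0318*N; P=G-[0,0,.011]
goto(P,-66.2)
im=ctrl.camera('scene');save('s2c',cv2.resize(im[90:230,80:270],(800,590),interpolation=2))
E
```

```text
time_s: 12.08
ee_pos: [0.5603, 0.3351, 0.1209]
eef_rot: [0.152, 1.57, -2.567]
force: [-1.9, -0.9, 0.8]
grip_width: 0.0242
t 12.0833 tcp [0.5603 0.3351 0.1209] yaz -65.8 slide [-0.0013  0.0003 -0.0006] 0.4 q6 1.63 F [-1.9 -0.9  0.8] w 0.0242
```

View pics/s2c.png

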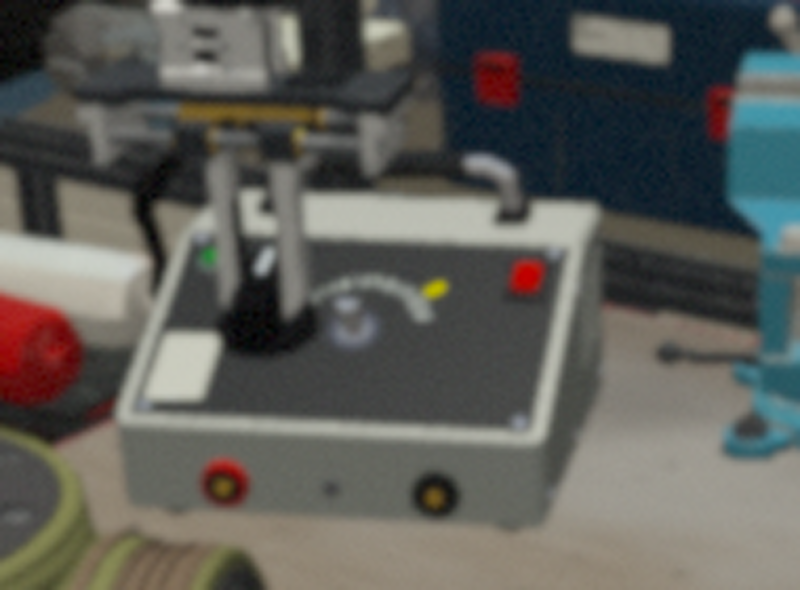

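```bash
python3 -m creep '{"hand":[1,1,1,1],"slide":[[0.001,0,0],[0.002,0,0],[0.003,0,0],[0.003,0,0]],"spin":[0,0,0,0]}' 6
python3 -m creep '{"hand":[1,1,1,1],"slide":[[0,0,0],[0,0,0],[0,0,0],[0,0,0]],"spin":[0,0,0,0]}' 20
python3 - <<'E'
from h import *
S=FOOT-.048*RR+.005*U
G=S+.0318*N; P=G-[0,0,.011]
goto(P,-66.2)
E
```

```text
time_s: 12.47
ee_pos: [0.5604, 0.3352, 0.1187]
eef_rot: [2.898, 1.571, 0.179]
force: [-4.6, -3.1, 5.5]
grip_width: 0.0238
time_s: 12.8
ee_pos: [0.5604, 0.3351, 0.1187]
eef_rot: [2.902, 1.571, 0.183]
force: [-4.2, -2.3, 5.9]
grip_width: 0.0238
t 12.8 tcp [0.5604 0.3351 0.1187] yaz -65.8 slide [-0.0035  0.0003 -0.0005] 0.4 q6 1.63 F [-4.2 -2.3  5.9] w 0.0238
```

```bash
python3 -m creep '{"hand":[1,1,1,1,1],"slide":[[-0.015,0,0.007],[-0.03,0,0.014],[-0.036,0,0.0175],[-0.036,0,0.0175],[-0.036,0,0.0175]],"spin":[0,0,0,0,0]}' 20
python3 - <<'E'
from h import *
import pickle
goto(FOOT,-66.2)
c=ctrl.calibration('wrist');im=ctrl.camera('wrist');pickle.dump((c,im),open('w7.pkl','wb'));save('w7',im)
cs=ctrl.calibration('scene');ims=ctrl.camera('scene');pickle.dump((cs,ims),open('s3.pkl','wb'));
save('s3c',cv2.resize(ims[120:200,110:210],(750,600),interpolation=2))
E
```

```text
time_s: 13.22
ee_pos: [0.5445, 0.3281, 0.1541]
eef_rot: [-3.039, 1.57, 0.525]
force: [0.7, -0.4, -2.2]
grip_width: 0.0239
t 13.2167 tcp [0.5445 0.3281 0.1541] yaz -65.8 slide [ 0.0516  0.0484 -0.027 ] 0.4 q6 1.63 F [ 0.7 -0.4 -2.2] w 0.0239
```

View pics/w7.png

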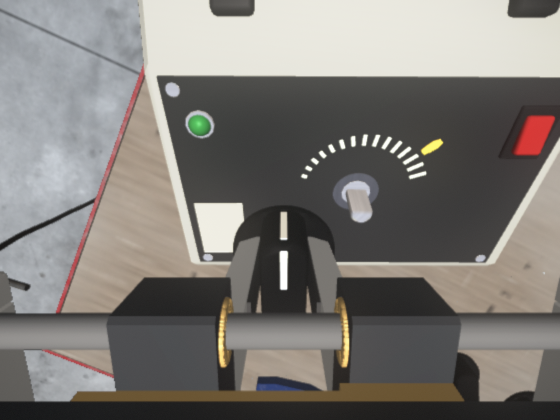

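View pics/s3c.png

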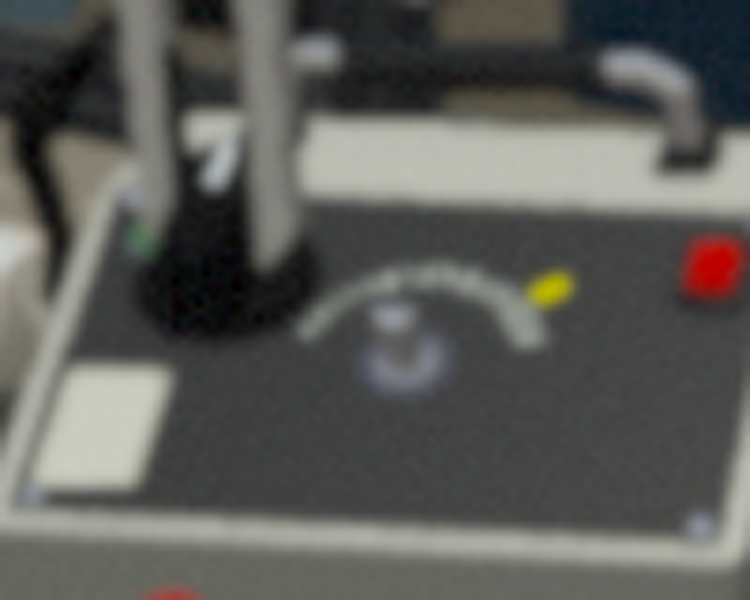

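```bash
python3 - <<'E'
from h import *
import pickle
c,im=pickle.load(open('w7.pkl','rb'))
save('w7c',cv2.resize(im[195:305,225:345],(720,660),interpolation=2)[:600])
p=FOOT+.0394*N
q=np.array([.5445,.3281,.1541])
for nm,(u,v),h,x in(('inner',(284,289),.0385,.0017),('low end',(283.3,212),.008,.031)):
    X=onplane(c,u,v,p+h*N,N); O=X-h*N-x*U
    print(nm,X,'origin',O,'along U,R from foot',(O-FOOT)@U,(O-FOOT)@RR,(O-FOOT)@N)
s=tool()[1].T
O=X-h*N-x*U
E
```

```text
inner [0.53777033 0.32518476 0.17225119] origin [0.55181435 0.33137892 0.13690239] along U,R from foot -0.00230420348321269 -0.04829133405179539 0.03939999999999998
low end [0.56973316 0.33993508 0.15548362] origin [0.54744873 0.33010648 0.13470376] along U,R from foot -0.007319653059114854 -0.04888882871861902 0.03939999999999998
```

View pics/w7c.png

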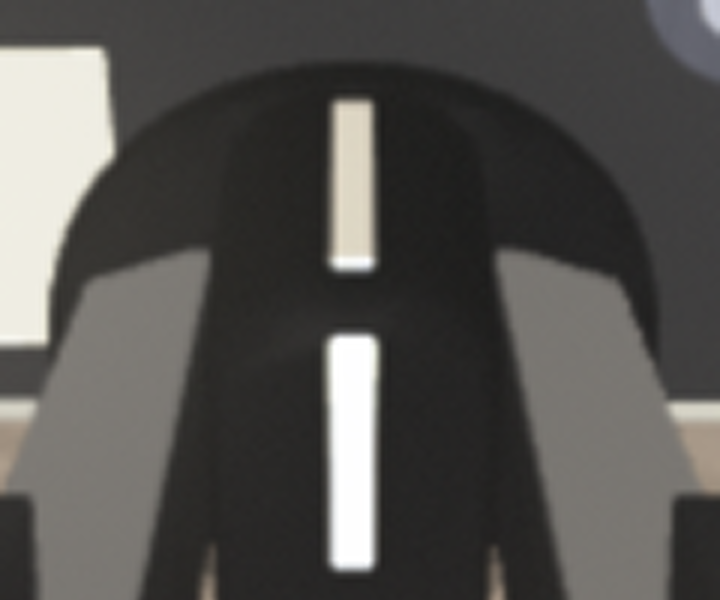

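```bash
python3 - <<'E'
from h import *
import pickle
c,im=pickle.load(open('w7.pkl','rb'))
g=lambda x,y:((x+.5)/6-.5+225,(y+.5)/6-.5+195)
p=FOOT+.0394*N
for nm,uv,h,x in(('inner',(352,570),.0385,.0017),('outer',(352,335),.0385,.0266),('ptr end',(352,270),.034,.031),('rim0',(352,62),0,.03),('rim8',(352,62),.008,.03)):
    X=onplane(c,*g(*uv),p+h*N,N); O=X-h*N-x*U
    print(nm,'along U,R',((O-FOOT)@U).round(4),((O-FOOT)@RR).round(4))
E
```

```text
inner along U,R -0.0028 -0.0487
outer along U,R 0.0007 -0.0488
ptr end along U,R -0.0014 -0.0488
rim0 along U,R -0.0081 -0.0489
rim8 along U,R -0.0016 -0.0489
```

```bash
python3 -m creep '{"hand":[1,1,1,1,1],"slide":[[0,0.02,0],[-0.001,0.04,-0.001],[-0.001,0.049,-0.001],[-0.001,0.049,-0.001],[-0.001,0.049,-0.001]],"spin":[2,2,2,2,2]}' 20
python3 - <<'E'
from h import *
import pickle
goto(FOOT,-66.2)
c=ctrl.calibration('wrist');im=ctrl.camera('wrist');pickle.dump((c,im),open('w8.pkl','wb'));save('w8',im)
cs=ctrl.calibration('scene');ims=ctrl.camera('scene');pickle.dump((cs,ims),open('s4.pkl','wb'));
save('s4c',cv2.resize(ims[120:200,110:210],(750,600),interpolation=2))
E
```

```text
time_s: 13.73
ee_pos: [0.5653, 0.2838, 0.1548]
eef_rot: [-0.293, 1.57, -3.049]
force: [-0.7, -0.1, -0.5]
grip_width: 0.024
t 13.7333 tcp [0.5653 0.2838 0.1548] yaz -67.9 slide [ 0.0523 -0.0014 -0.0262] -1.7 q6 1.59 F [-0.7 -0.1 -0.5] w 0.024
```

View pics/w8.png

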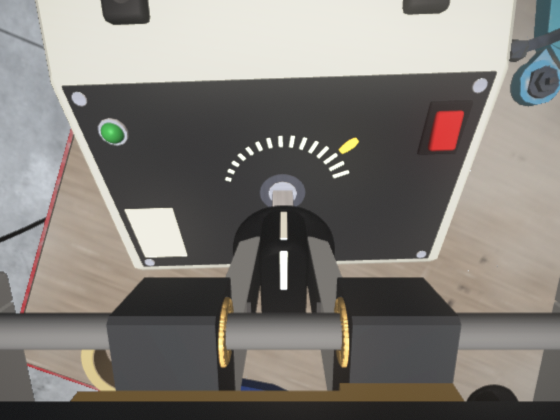

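View pics/s4c.png

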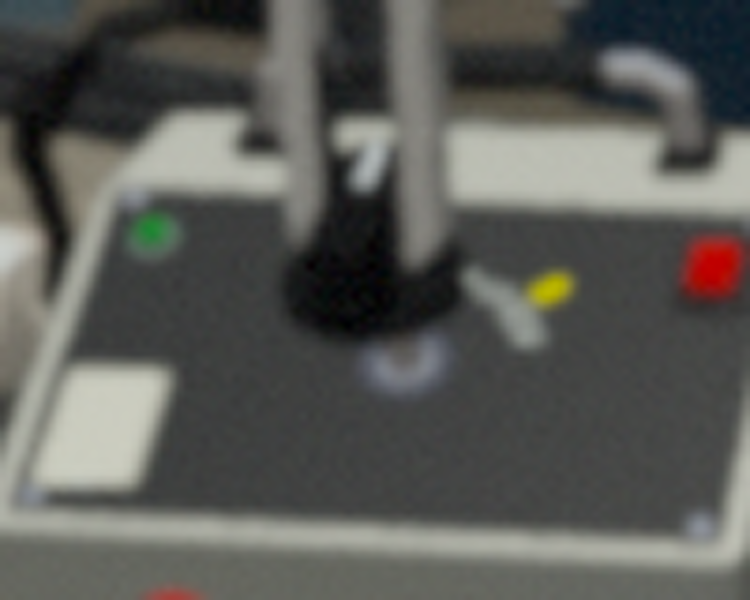

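```bash
python3 - <<'E'
from h import *
import pickle
c,im=pickle.load(open('s4.pkl','rb'))
a=np.linspace(0,2*np.pi,200)
for k in(.0394,.0474):
    p=np.array([proj(c,FOOT+k*N+.03*(np.cos(t)*U+np.sin(t)*RR)) for t in a]); p=((p-[110,120])+.5)*7.5-.5
    print(k,p.min(0),p.max(0))
p=(proj(c,FOOT+.0779*N+.0017*U)-[110,120])*7.5;print(p, (proj(c,FOOT)-[110,120])*7.5)
E
```

```text
0.0394 [289.95076761 209.52362802] [474.86867881 343.09125766]
0.0474 [285.06384771 192.34099464] [470.87944583 326.05535835]
[358.68443129 184.41408282] [400.53612917 354.07037852]
```

```bash
python3 -m creep '{"hand":[1,1,1,1,1,1],"slide":[[0.006,0,-0.003],[0.012,0,-0.006],[0.015,0,-0.0075],[0.018,0,-0.009],[0.02,0,-0.01],[0.02,0,-0.01]],"spin":[-1,-1,-1,-1,-1,-1]}' 12
python3 - <<'E'
from h import *
goto(FOOT,-66.2);print(tool()[2]['moment'])
E
```

```text
time_s: 14.33
ee_pos: [0.5758, 0.2884, 0.1363]
eef_rot: [-3.04, 1.567, 0.506]
force: [3.9, 3.9, 3.5]
grip_width: 0.024
t 14.3333 tcp [0.5758 0.2884 0.1363] yaz -66.8 slide [ 0.0338 -0.0008 -0.0146] -0.6 q6 1.57 F [3.9 3.9 3.5] w 0.024
[ 0.69648981 -0.78184843 -0.01368401]
```

```bash
python3 -m creep '{"hand":[1,1,1,1,1,1],"slide":[[-0.001,0,-0.0015],[0.001,0,-0.0025],[0.003,0,-0.0035],[0.005,0,-0.0045],[0.007,0,-0.0055],[0.007,0,-0.0055]],"spin":[0,0,0,0,0,0]}' 12
python3 - <<'E'
from h import *
goto(FOOT,-66.2);print(tool()[2]['moment'])
ims=ctrl.camera('scene');
save('s5c',cv2.resize(ims[120:200,110:210],(750,600),interpolation=2))
E
```

```text
time_s: 14.83
ee_pos: [0.5795, 0.2899, 0.1311]
eef_rot: [-2.755, 1.57, 0.791]
force: [-14.2, -4.4, 28.3]
grip_width: 0.0237
t 14.8333 tcp [0.5795 0.2899 0.1311] yaz -66.8 slide [ 0.0286 -0.001  -0.0107] -0.6 q6 1.57 F [-14.2  -4.4  28.3] w 0.0237
[-0.83870532  2.87916985  0.01221456]
```

View pics/s5c.png

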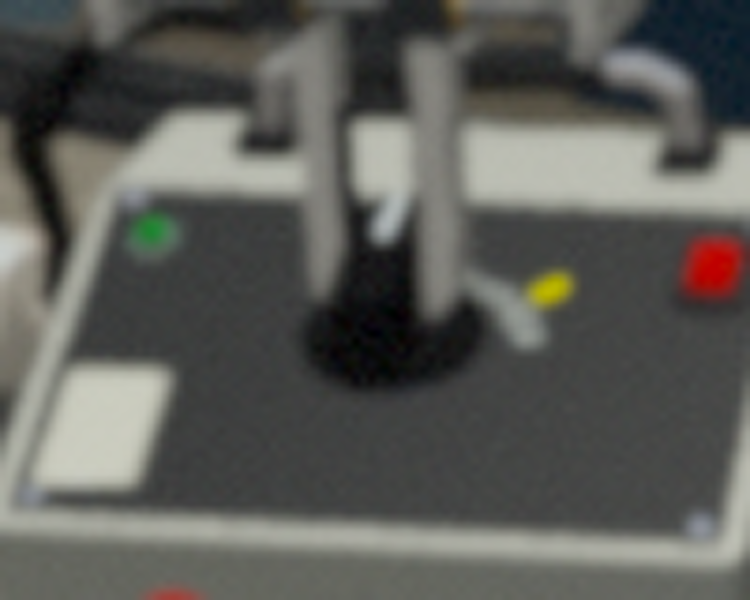

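```bash
python3 -m creep '{"hand":[1,1,1,1,1,1,1,1],"slide":[[-0.003,0,0],[-0.003,0,0],[-0.003,0,0],[-0.002,0,-0.0005],[-0.002,0,-0.0005],[-0.001,0,-0.001],[-0.001,0,-0.001],[-0.001,0,-0.001]],"spin":[2,4,7,10,6,2,-2,-2]}' 12
python3 - <<'E'
from h import *
goto(FOOT,-66.2);f=tool()[2]['force'];print(f@N,f@U,f@RR)
E
```

```text
time_s: 15.55
ee_pos: [0.5818, 0.2904, 0.1298]
eef_rot: [3.057, 1.567, 0.359]
force: [8.2, 3.0, 3.1]
grip_width: 0.0238
t 15.55 tcp [0.5818 0.2904 0.1298] yaz -64.6 slide [ 0.0273 -0.0011 -0.0083] 1.6 q6 1.53 F [8.2 3.  3.1] w 0.0238
-1.0236585043603377 9.196830355354638 0.5963343131942445
```

```bash
python3 -m creep '{"hand":[1,1,1,1,1,1,1,1],"slide":[[0.002,0,-0.002],[0.004,0,-0.003],[0.006,0,-0.004],[0.008,0,-0.005],[0.01,0,-0.006],[0.012,0,-0.007],[0.013,0,-0.0075],[0.013,0,-0.0075]],"spin":[1,1,1,1,1,1,1,1]}' 12
python3 - <<'E'
from h import *
goto(FOOT,-66.2);f=tool()[2]['force'];print(f@N,f@U,f@RR)
ims=ctrl.camera('scene');
save('s6c',cv2.resize(ims[120:200,110:210],(750,600),interpolation=2))
save('w9',ctrl.camera('wrist'))
E
```

```text
time_s: 16.22
ee_pos: [0.5865, 0.2928, 0.1199]
eef_rot: [0.18, 1.569, -2.54]
force: [-23.5, -12.0, 39.9]
grip_width: 0.0243
t 16.2167 tcp [0.5865 0.2928 0.1199] yaz -65.8 slide [ 0.0174 -0.001  -0.0032] 0.4 q6 1.56 F [-23.5 -12.   39.9] w 0.0243
47.378706053880435 -6.171087678744357 1.49041276455387
```

View pics/s6c.png

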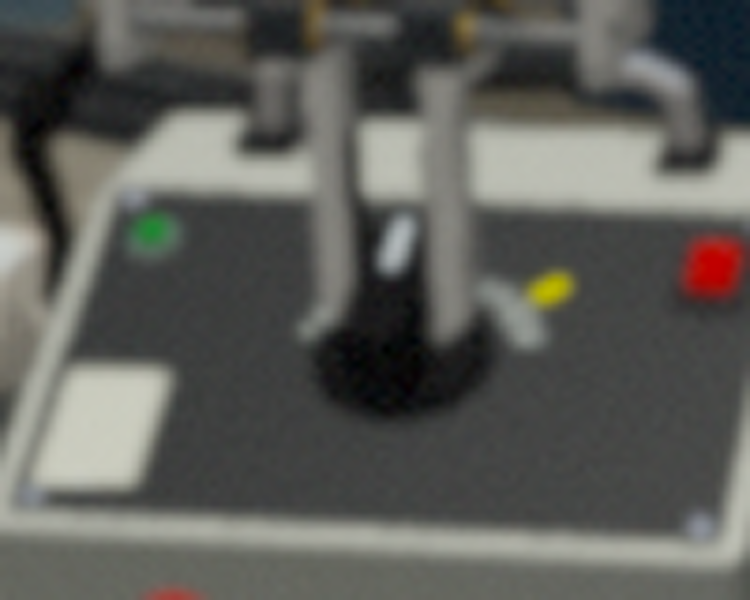

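View pics/w9.png

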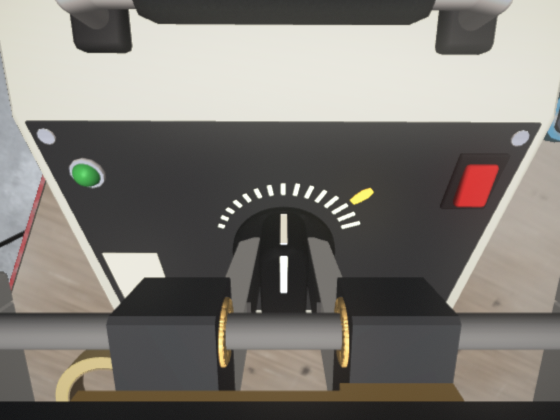

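```bash
python3 - <<'E'
from h import *
import pickle
c,im=pickle.load(open('s4.pkl','rb'))
a=np.linspace(0,2*np.pi,200)
for k in(0,.004,.008,.012,.017):
    p=np.array([proj(c,FOOT+k*N+.03*(np.cos(t)*U+np.sin(t)*RR)) for t in a]); p=((p-[110,120])+.5)*7.5-.5
    print(k,p.min(0),p.max(0))
for k in(0,.005,.01): print((proj(c,FOOT+(.0385+k)*N+.0017*U)-[110,120])*7.5,(proj(c,FOOT+(.0385+k)*N+.0266*U)-[110,120])*7.5)
E
```

```text
0 [313.35390543 291.84625437] [493.9742963 424.6463912]
0.004 [311.02709055 283.65879838] [492.07464773 416.53992763]
0.008 [308.68937518 275.4335818 ] [490.16612361 408.3950249 ]
0.012 [306.34068255 267.17034281] [488.24866158 400.21155165]
0.017 [303.38926183 256.78742223] [485.83916918 389.92732779]
[380.8780231 270.2460481] [396.60008862 215.67085983]
[378.11937172 259.57718155] [393.92011132 204.9661627 ]
[375.3442152  248.84448268] [391.22428808 194.19817171]
```

```bash
python3 -m creep '{"hand":[0.1,0.1,0.1,0.1,0.1,0.1,0.1],"slide":[[-0.003,0,0],[-0.003,0,0],[-0.003,0,0],[-0.02,0,0.004],[-0.04,0,0.01],[-0.06,0,0.01],[-0.06,0,0.01]],"spin":[0,0,0,0,0,0,0]}' 12
python3 - <<'E'
from h import *
import pickle
goto(FOOT,-66.2);f=tool()[2]['force'];print(f@N,f@U,f@RR)
ims=ctrl.camera('scene');
save('s7c',cv2.resize(ims[120:200,110:210],(750,600),interpolation=2))
c=ctrl.calibration('wrist');im=ctrl.camera('wrist');pickle.dump((c,im),open('w10.pkl','wb'));save('w10',im)
E
```

```text
time_s: 16.9
ee_pos: [0.5789, 0.2894, 0.1796]
eef_rot: [3.093, 1.567, 0.373]
force: [0.2, -0.7, 0.4]
grip_width: 0.0425
t 16.9 tcp [0.5789 0.2894 0.1796] yaz -65.8 slide [ 0.0771 -0.001  -0.0112] 0.4 q6 1.56 F [ 0.2 -0.7  0.4] w 0.0425
0.3858717907499527 0.10361288074321212 0.7375071772563127
```

View pics/s7c.png

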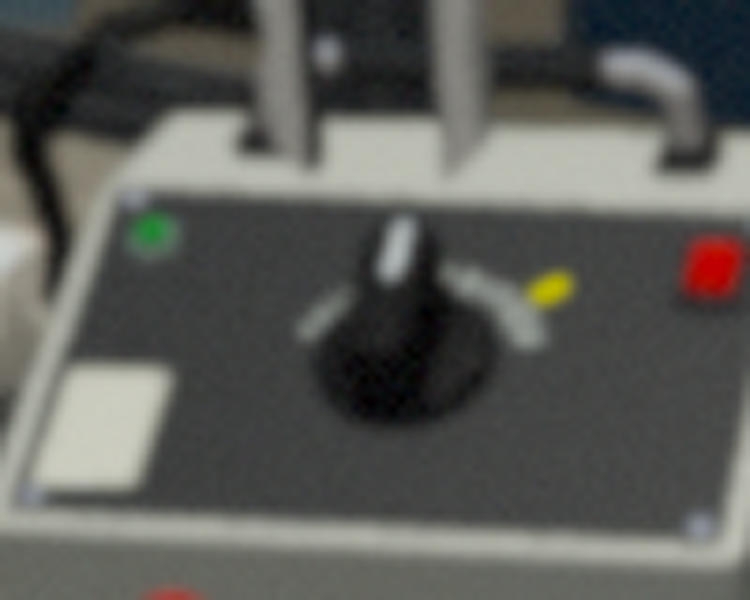

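View pics/w10.png

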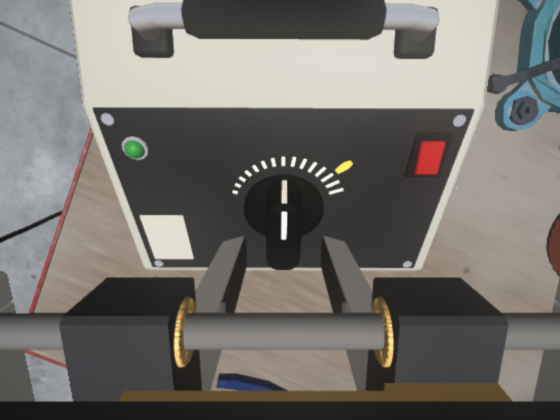

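```bash
python3 - <<'E'
from h import *
goto([.577,.2897,.130],-66.2)
E
python3 -m creep '{"hand":[0.1,0.1,0.3,0.5,1,1,1,1,1],"slide":[[0.025,-0.001,0.0015],[0.048,-0.001,0.0015],[0.049,-0.001,0.0015],[0.049,-0.001,0.0015],[0.049,-0.001,0.0015],[0.049,-0.001,0.0015],[0.049,-0.001,0.0015],[0.049,-0.001,0.0015],[0.049,-0.001,0.0015]],"spin":[0,0,0,0,0,0,0,0,0]}' 8
```

```text
t 17.0 tcp [0.5781 0.289  0.1756] yaz -65.8 slide [ 0.0456 -0.0011  0.0006] 0.4 q6 1.56 F [-0.5  0.1  0.4] w 0.0423
time_s: 17.75
ee_pos: [0.5767, 0.2895, 0.1279]
eef_rot: [3.114, 1.57, 0.395]
force: [0.8, 0.4, -0.0]
grip_width: 0.0241
```

```bash
python3 -m creep '{"hand":[1,1,1,1,1,1,1,1],"slide":[[-0.002,0,0],[-0.002,0,0],[-0.002,0,0],[-0.002,0,0],[-0.002,0,0],[-0.002,0,0],[-0.002,0,0],[-0.002,0,0]],"spin":[4,8,12,16,20,24,28,28]}' 8
python3 - <<'E'
from h import *
goto([.577,.2897,.130],-66.2);print(tool()[2]['moment'])
im=ctrl.camera('wrist');save('w11',im)
E
```

```text
time_s: 18.42
ee_pos: [0.5771, 0.2901, 0.1306]
eef_rot: [-2.511, 1.568, 0.561]
force: [0.6, 2.5, 5.9]
grip_width: 0.0257
t 18.4167 tcp [0.5771 0.2901 0.1306] yaz -94.0 slide [0.0006 0.0004 0.0001] -27.8 q6 2.05 F [0.6 2.5 5.9] w 0.0257
[ 0.67917248 -0.08821157  0.23953814]
```

View pics/w11.png

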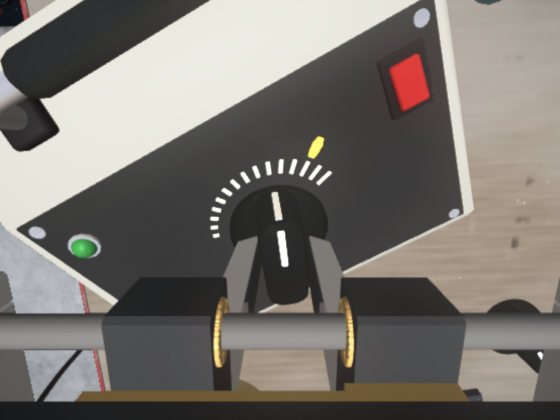

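```bash
python3 -m creep '{"hand":[1,1,1,1,1,1,1,1],"slide":[[0,0,0],[0,0,0],[0,0,0],[0,0,0],[0,0,0],[0,0,0],[0,0,0],[0,0,0]],"spin":[4,8,12,16,20,24,25,25]}' 8
python3 - <<'E'
from h import *
import pickle
goto([.577,.2897,.130],-66.2);print(tool()[2]['moment'])
c=ctrl.calibration('wrist');im=ctrl.camera('wrist');pickle.dump((c,im),open('w12.pkl','wb'));save('w12',im)
E
```

```text
time_s: 19.13
ee_pos: [0.5773, 0.2901, 0.131]
eef_rot: [-2.122, 1.567, 0.518]
force: [1.5, 3.4, 8.2]
grip_width: 0.0296
t 19.1333 tcp [0.5773 0.2901 0.131 ] yaz -118.7 slide [0.001  0.0006 0.0001] -52.5 q6 2.48 F [1.5 3.4 8.2] w 0.0296
[ 0.76664465 -0.34574273  0.21551991]
```

View pics/w12.png

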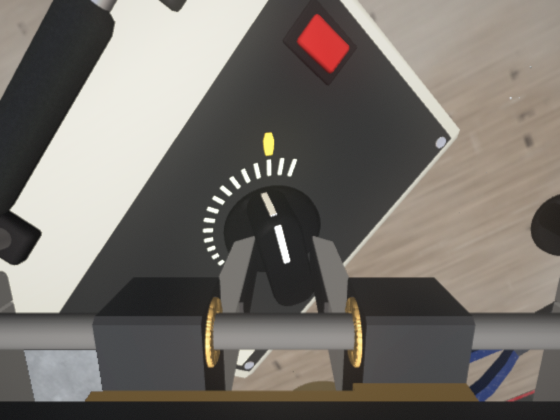

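```bash
python3 - <<'E'
from h import *
import pickle
c,im=pickle.load(open('w12.pkl','rb'))
save('w12c',cv2.resize(im[120:310,200:350],(470,595),interpolation=2))
p=FOOT+.0385*N
A=onplane(c,287,262,p,N);B=onplane(c,277.5,227,p,N);d=B-A
print('ptr',np.degrees(np.arctan2(d@RR,d@U)),'inner off',(A-FOOT)@U,(A-FOOT)@RR,np.linalg.norm(d))
E2=onplane(c,265,195,FOOT+.012*N,N)-FOOT
print('end line',np.degrees(np.arctan2(E2@RR,E2@U)),np.hypot(E2@RR,E2@U))
m=onplane(c,268.5,144,FOOT,N)-FOOT;print('mark',np.degrees(np.arctan2(m@RR,m@U)),np.hypot(m@RR,m@U))
E
```

```text
ptr 37.2966024534932 inner off 0.005745960636680862 0.0014287376273550744 0.023387930115157413
end line 38.267714207286645 0.03195333825884079
mark 49.76383630059813 0.05518653757450145
```

View pics/w12c.png

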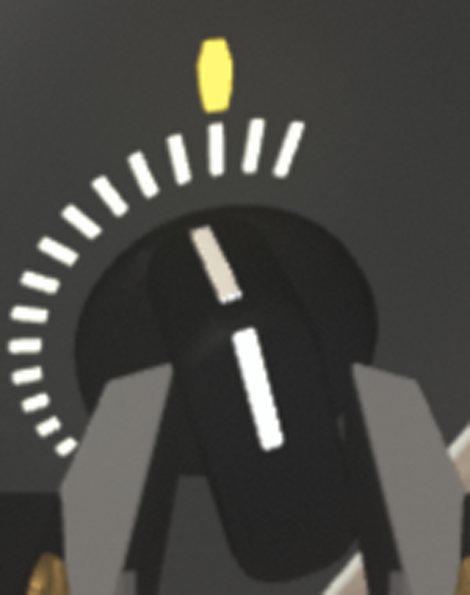

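```bash
python3 - <<'E'
from h import *
q,R,o=tool()
dd=lambda a:np.cos(np.radians(a))*U+np.sin(np.radians(a))*RR
print(R.T@(.018*dd(38)), R.T@(.020*(dd(52)-dd(38))), R.T@(.020*(dd(60)-dd(38))))
E
```

```text
[-0.00617349 -0.00337644 -0.01656767] [ 0.00149805  0.00456175 -0.00084243] [ 0.00250364  0.00716431 -0.00081075]
```

```bash
python3 -m creep '{"hand":[0.2,0.2,0.2,0.2,0.2,1,1,1,1,1],"slide":[[0,0,0],[-0.003,-0.001,-0.004],[-0.006,-0.002,-0.01],[-0.007,-0.003,-0.0165],[-0.007,-0.003,-0.0165],[-0.007,-0.003,-0.0165],[-0.007,-0.003,-0.0165],[-0.007,-0.003,-0.0165],[-0.007,-0.003,-0.0165],[-0.007,-0.003,-0.0165]],"spin":[0,0,0,0,0,0,0,0,0,0]}' 8
python3 -m creep '{"hand":[1,1,1,1,1,1],"slide":[[0,0.001,0],[0,0.002,0],[0.0005,0.003,-0.0005],[0.001,0.004,-0.0008],[0.0015,0.005,-0.0008],[0.0015,0.005,-0.0008]],"spin":[0,0,0,0,0,0]}' 8
python3 - <<'E'
from h import *
import pickle
goto([.577,.2897,.130],-66.2)
c=ctrl.calibration('wrist');im=ctrl.camera('wrist');pickle.dump((c,im),open('w13.pkl','wb'));save('w13',im)
E
```

```text
time_s: 20.02
ee_pos: [0.5926, 0.2843, 0.1364]
eef_rot: [-2.316, 1.57, 0.323]
force: [4.5, 2.4, -0.0]
grip_width: 0.0294
time_s: 20.52
ee_pos: [0.5918, 0.28, 0.1359]
eef_rot: [-2.163, 1.566, 0.476]
force: [8.4, 6.4, 2.1]
grip_width: 0.028
t 20.5167 tcp [0.5918 0.28   0.1359] yaz -118.8 slide [ 0.0059 -0.0014  0.0176] -52.6 q6 2.46 F [8.4 6.4 2.1] w 0.028
```

View pics/w13.png

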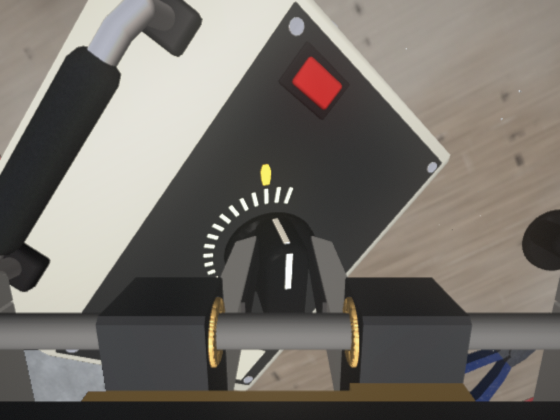

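```bash
cat >> h.py <<'E'
def ang(c,inn,out,low,mk):
    p=FOOT+.0385*N
    A=onplane(c,*inn,p,N);B=onplane(c,*out,p,N);d=B-A
    f=lambda v:np.degrees(np.arctan2(v@RR,v@U)).round(1)
    E2=onplane(c,*low,FOOT+.012*N,N)-FOOT;m=onplane(c,*mk,FOOT,N)-FOOT
    print('top line',f(d),'end line',f(E2),'mark',f(m),'in',(A-FOOT)@U,(A-FOOT)@RR,'r',np.hypot(E2@RR,E2@U),np.linalg.norm(d))
E
python3 - <<'E'
from h import *
import pickle
c,im=pickle.load(open('w13.pkl','rb'))
save('w13c',cv2.resize(im[150:300,210:350],(560,600),interpolation=2))
ang(c,(287.5,289),(289,254),(277,219),(265.5,175))
E
```

```text
top line 51.3 end line 54.0 mark 49.7 in 0.0030836587314775794 0.00208236146778119 r 0.03261960069522218 0.023995718240964196
```

View pics/w13c.png

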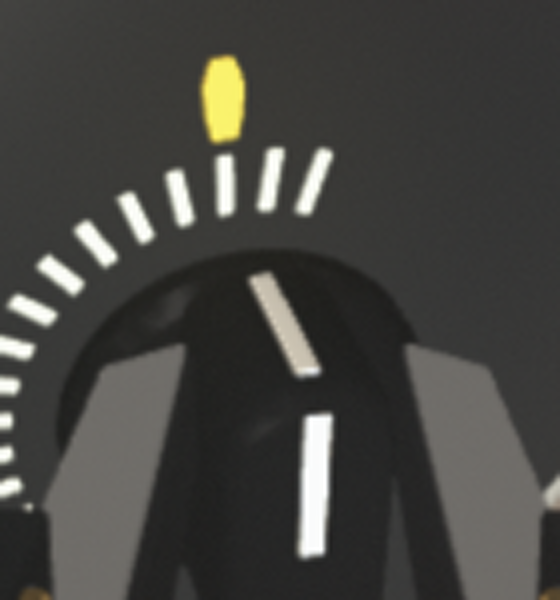

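```bash
python3 -m creep '{"hand":[0.2,0.1,0,0,0,0,0,0,0],"slide":[[0,0,0],[0,0,0],[0,0,0],[-0.015,0,0],[-0.04,0,0],[-0.06,0,0.017],[-0.06,0,0.017],[-0.06,0,0.017],[-0.06,0,0.017]],"spin":[0,0,0,0,-7,-14,-21,-26,-26]}' 8
python3 - <<'E'
from h import *
import pickle
goto([.577,.2897,.130],-66.2)
c=ctrl.calibration('wrist');im=ctrl.camera('wrist');pickle.dump((c,im),open('w14.pkl','wb'));save('w14',im)
u,v=proj(c,FOOT+.02*N).astype(int);print(u,v)
save('w14c',cv2.resize(im[v-75:v+75,u-75:u+75],(600,600),interpolation=2))
ims=ctrl.camera('scene');save('s8c',cv2.resize(ims[120:200,110:210],(750,600),interpolation=2))
E
```

```text
time_s: 21.32
ee_pos: [0.5754, 0.2875, 0.1948]
eef_rot: [0.647, 1.57, -2.539]
force: [0.2, -1.0, 0.2]
grip_width: 0.0469
t 21.3167 tcp [0.5754 0.2875 0.1948] yaz -92.6 slide [ 0.0648 -0.0023 -0.0016] -26.4 q6 2.02 F [ 0.2 -1.   0.2] w 0.0469
279 214
```

View pics/w14c.png

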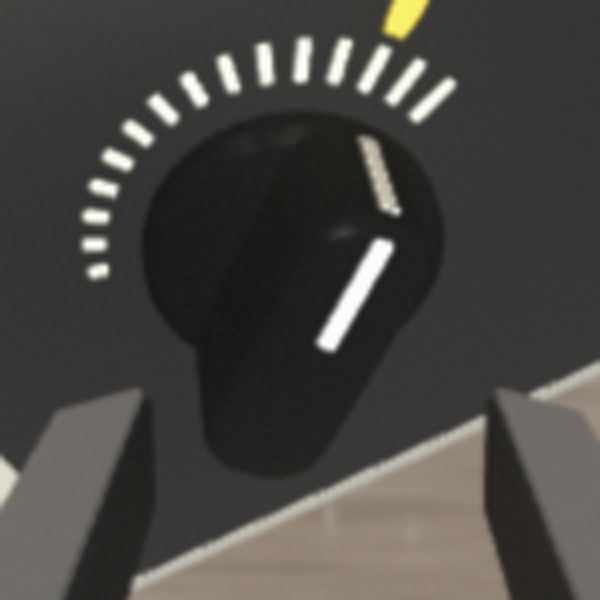

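View pics/s8c.png

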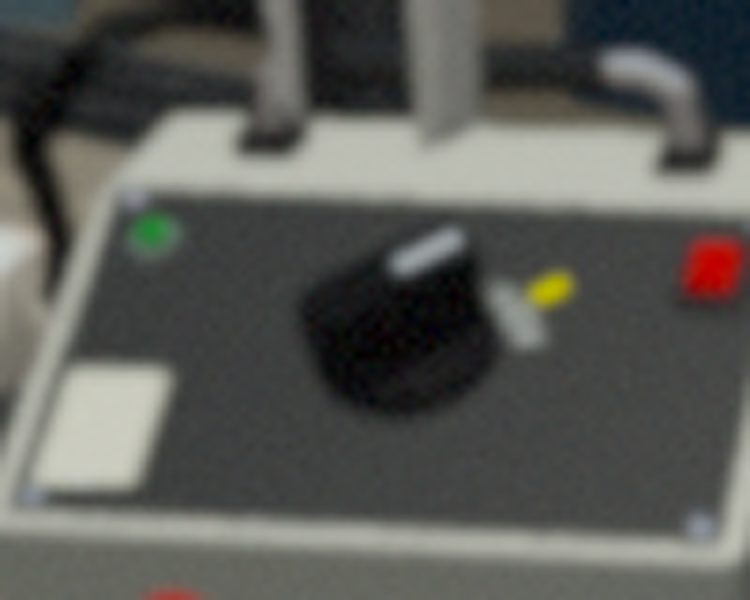

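```bash
python3 - <<'E'
from h import *
import pickle
c,im=pickle.load(open('w14.pkl','rb'))
g=lambda x,y:((x+.5)/4-.5+204,(y+.5)/4-.5+139)
h=cv2.cvtColor(im,cv2.COLOR_RGB2HSV);m=cv2.inRange(h,(24,150,120),(34,255,255));m[:, :200]=0;m[200:]=0
x=cv2.moments(m);mk=(x['m10']/x['m00'],x['m01']/x['m00'])
ang(c,g(325,348),g(383,241),g(370,138),mk)
goto(FOOT+.0385*N,-66.2)
E
```

```text
top line 48.2 end line 48.8 mark 49.2 in 0.004245725281245557 0.0023491879874690163 r 0.03345110980514401 0.023986115571543374
t 21.4167 tcp [0.5755 0.2874 0.1944] yaz -93.0 slide [ 0.0573 -0.0007  0.002 ] -26.8 q6 2.03 F [-0.1  0.7 -0.4] w 0.0472
```

```bash
python3 - <<'E'
from h import *
goto([.5672,.2854,.154],-66.2)
E
python3 -m creep '{"hand":[1,1,1,1,1,1,1,1,1,1],"slide":[[0,0,0.003],[0,0,0.006],[0,0.001,0.009],[0,0.001,0.009],[0,0.001,0.009],[0.02,0.001,0.009],[0.04,0.001,0.009],[0.04,0.001,0.009],[0.04,0.001,0.009],[0.04,0.001,0.009]],"spin":[-7,-14,-21,-26,-26,-26,-26,-26,-26,-26]}' 30
python3 - <<'E'
from h import *
goto([.5672,.2854,.154],-66.2)
E
```

```text
t 21.4167 tcp [0.5755 0.2874 0.1944] yaz -93.0 slide [0.0404 0.0024 0.0082] -26.8 q6 2.03 F [-0.1  0.7 -0.4] w 0.0472
time_s: 22.25
ee_pos: [0.5672, 0.2871, 0.1559]
eef_rot: [3.137, 1.57, 0.397]
force: [0.2, -0.4, 0.4]
grip_width: 0.0005
t 22.25 tcp [0.5672 0.2871 0.1559] yaz -67.0 slide [0.0019 0.0016 0.0006] -0.8 q6 1.58 F [ 0.2 -0.4  0.4] w 0.0005
```

```bash
python3 -m creep '{"hand":[1,1,1,1,1],"slide":[[0.002,0.0015,-0.001],[0.004,0.0015,-0.002],[0.006,0.0015,-0.003],[0.008,0.0015,-0.004],[0.008,0.0015,-0.004]],"spin":[0,0,0,0,0]}' 30
```

```text
time_s: 22.67
ee_pos: [0.5714, 0.2872, 0.1477]
eef_rot: [2.833, 1.57, 0.096]
force: [-3.0, -0.8, 6.5]
grip_width: 0.0003
```

```bash
python3 -m creep '{"hand":[1,1,1,1],"slide":[[0.001,0,-0.0005],[0.002,0,-0.001],[0.003,0,-0.0015],[0.003,0,-0.0015]],"spin":[0,0,0,0]}' 30
python3 - <<'E'
from h import *
goto(FOOT,-66.2);f=tool()[2]['force'];print(f@N,f@U,f@RR)
ims=ctrl.camera('scene');save('s9c',cv2.resize(ims[120:200,110:210],(750,600),interpolation=2))
E
```

```text
time_s: 23.0
ee_pos: [0.5723, 0.287, 0.1467]
eef_rot: [1.402, 1.57, -1.336]
force: [-16.0, -10.6, 25.9]
grip_width: 0.0007
t 23.0 tcp [0.5723 0.287  0.1467] yaz -66.9 slide [ 0.0442 -0.0008 -0.0185] -0.7 q6 1.58 F [-16.  -10.6  25.9] w 0.0007
31.532253438872228 -5.632000804908754 3.2092545453147645
```

View pics/s9c.png

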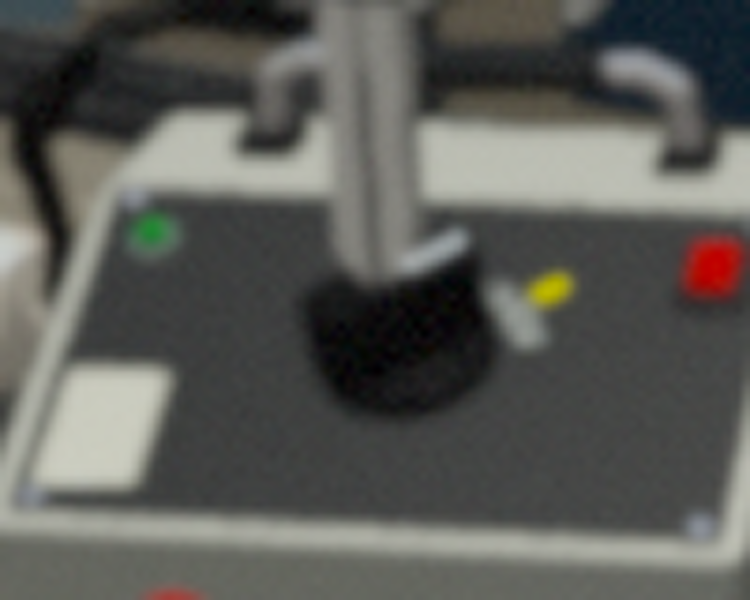

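```bash
python3 -m creep '{"hand":[1,1,1,1],"slide":[[-0.01,0,0.005],[-0.04,0,0.01],[-0.06,0,0.01],[-0.06,0,0.01]],"spin":[0,0,0,0]}' 30 >/dev/null; python3 - <<'E'
from h import *
import pickle
ims=ctrl.camera('scene');save('s10c',cv2.resize(ims[120:200,110:210],(750,600),interpolation=2))
for n in('s6c','s7c','s8c','s9c','s10c'):
    g=cv2.cvtColor(cv2.imread('pics/'+n+'.png'),cv2.COLOR_BGR2GRAY)
    m=(g<45)&(np.arange(600)[:,None]>290)
    o=[]
    for x in(370,400,430): 
        col=g[:,x].astype(float); o.append(np.where(col[330:450]<45)[0].max()+330)
    r=[]
    for y in(350,370,390):
        w=np.where(g[y,250:560]<45)[0]+250; r.append((w.min(),w.max()))
    print(n,o,r)
c=ctrl.calibration('wrist');im=ctrl.camera('wrist');pickle.dump((c,im),open('w15.pkl','wb'))
u,v=proj(c,FOOT+.02*N).astype(int);print(u,v)
save('w15c',cv2.resize(im[v-75:v+75,u-75:u+75],(600,600),interpolation=2));save('w15',im)
E
```

```text
s6c [np.int64(419), np.int64(420), np.int64(414)] [(np.int64(315), np.int64(491)), (np.int64(317), np.int64(488)), (np.int64(321), np.int64(474))]
s7c [np.int64(425), np.int64(428), np.int64(422)] [(np.int64(319), np.int64(494)), (np.int64(314), np.int64(491)), (np.int64(321), np.int64(481))]
s8c [np.int64(414), np.int64(416), np.int64(412)] [(np.int64(308), np.int64(497)), (np.int64(315), np.int64(489)), (np.int64(327), np.int64(469))]
s9c [np.int64(416), np.int64(420), np.int64(413)] [(np.int64(308), np.int64(496)), (np.int64(313), np.int64(490)), (np.int64(326), np.int64(473))]
s10c [np.int64(416), np.int64(420), np.int64(413)] [(np.int64(308), np.int64(496)), (np.int64(315), np.int64(490)), (np.int64(325), np.int64(472))]
284 195
```

View pics/w15c.png

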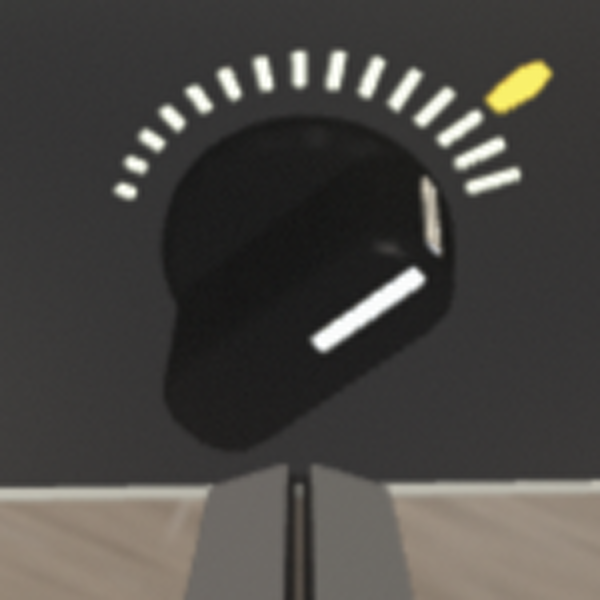

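View pics/s10c.png

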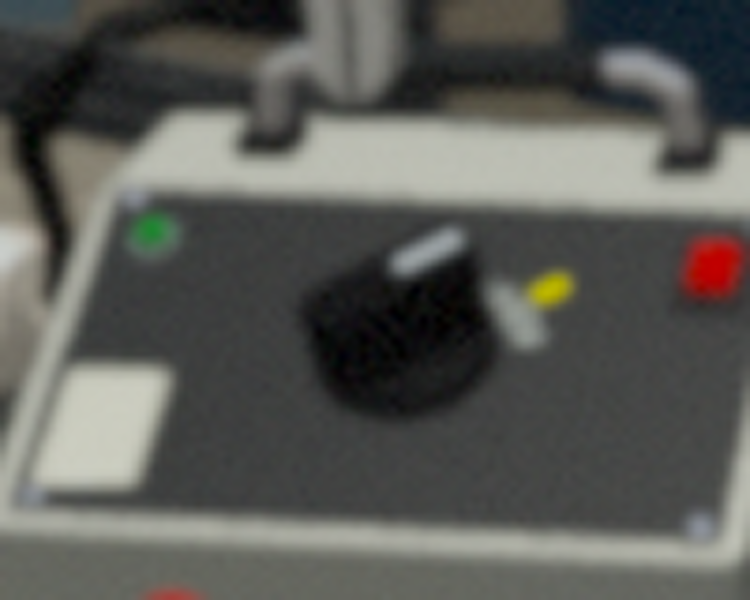

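```bash
python3 - <<'E'
from h import *
import pickle
a=np.linspace(0,2*np.pi,400)
def pred(c,k,off,u0,v0,s,du=0,dr=0):
    p=np.array([proj(c,FOOT+k*N+du*U+dr*RR+.03*(np.cos(t)*U+np.sin(t)*RR)) for t in a]); p=((p-[u0,v0])+.5)*s-.5
    return p
for nm,u0,v0 in(('w15',284-75,195-75),('w14',204,139)):
    c,im=pickle.load(open(nm+'.pkl','rb'))
    print(nm,'foot',(proj(c,FOOT)-[u0,v0])*4)
    for k in(0,.004,.008,.012): 
        p=pred(c,k,0,u0,v0,4);print(k,'left',p.min(0)[0].round(),'right',p.max(0)[0].round(),'top',p.min(0)[1].round(),'bot',p.max(0)[1].round())
    # arcs check: scale bars ends/mark location
    m=FOOT+.0545*(np.cos(np.radians(50))*U+np.sin(np.radians(50))*RR);print('mark pred',((proj(c,m)-[u0,v0])+.5)*4-.5)
    print('line pred',[(((proj(c,FOOT+h*N+x*(np.cos(np.radians(50))*U+np.sin(np.radians(50))*RR))-[u0,v0])+.5)*4-.5).round() for h,x in((.0385,.0017),(.0385,.0266),(.034,.031),(.0435,.0017),(.0435,.0266))])
E
```

```text
w15 foot [300.21624205 244.56114543]
0 left 156.0 right 447.0 top 118.0 bot 358.0
0.004 left 154.0 right 449.0 top 128.0 bot 369.0
0.008 left 153.0 right 451.0 top 139.0 bot 381.0
0.012 left 151.0 right 453.0 top 150.0 bot 394.0
mark pred [520.23562946  91.83970348]
line pred [array([310., 362.]), array([418., 291.]), array([436., 263.]), array([310., 380.]), array([420., 308.])]
w14 foot [283.50153082 242.50722731]
0 left 135.0 right 430.0 top 113.0 bot 359.0
0.004 left 136.0 right 435.0 top 124.0 bot 371.0
0.008 left 138.0 right 441.0 top 135.0 bot 383.0
0.012 left 140.0 right 446.0 top 147.0 bot 396.0
mark pred [410.68822818   9.9568823 ]
line pred [array([327., 362.]), array([391., 253.]), array([396., 218.]), array([332., 380.]), array([398., 271.])]
```

```bash
python3 - <<'E'
from h import *
goto(np.array([.5599,.2821,.1416])+.005*N,-66.2)
E
```

```text
t 23.4833 tcp [0.5634 0.284  0.2042] yaz -66.8 slide [0.0581 0.0004 0.0062] -0.6 q6 1.58 F [ 0.   0.5 -0.9] w 0.0003
```

```bash
python3 -m creep '{"hand":[1,1,1,1,1,1,1,1,1],"slide":[[0.03,0,0.006],[0.055,0,0.006],[0.058,0,0.006],[0.058,0,0.006],[0.06,0,0.005],[0.062,0,0.004],[0.064,0,0.003],[0.066,0,0.002],[0.066,0,0.002]],"spin":[0,0,0,0,0,0,0,0,0]}' 30
python3 - <<'E'
from h import *
goto(FOOT,-66.2);f=tool()[2]['force'];print(f@N,f@U,f@RR)
E
```

```text
time_s: 24.23
ee_pos: [0.5618, 0.2824, 0.14]
eef_rot: [2.005, 1.569, -0.732]
force: [-8.1, -9.5, 15.5]
grip_width: 0.0002
t 24.2333 tcp [0.5618 0.2824 0.14  ] yaz -66.8 slide [ 0.0375 -0.0009 -0.03  ] -0.6 q6 1.58 F [-8.1 -9.5 15.5] w 0.0002
18.850445756744072 -3.290104552900589 5.484107674967895
```

```bash
python3 -m creep '{"hand":[1,1,1,1],"slide":[[0.001,0,-0.0005],[0.002,0,-0.001],[0.002,0,-0.001],[0.002,0,-0.001]],"spin":[0,0,0,0]}' 30
python3 -m creep '{"hand":[1,1,1,1],"slide":[[-0.01,0,0.005],[-0.04,0,0.01],[-0.06,0,0.01],[-0.06,0,0.01]],"spin":[0,0,0,0]}' 30 
python3 - <<'E'
from h import *
import pickle
ims=ctrl.camera('scene');save('s11c',cv2.resize(ims[120:200,110:210],(750,600),interpolation=2))
for n in('s7c','s10c','s11c'):
    g=cv2.cvtColor(cv2.imread('pics/'+n+'.png'),cv2.COLOR_BGR2GRAY)
    print(n,[np.where(g[330:450,x]<45)[0].max()+330 for x in(370,400,430)])
c=ctrl.calibration('wrist');im=ctrl.camera('wrist');pickle.dump((c,im),open('w16.pkl','wb'))
u,v=proj(c,FOOT+.02*N).astype(int);print(u,v)
save('w16c',cv2.resize(im[v-75:v+75,u-75:u+75],(600,600),interpolation=2))
a=np.linspace(0,2*np.pi,400)
for k in(0,.004):
    p=np.array([proj(c,FOOT+k*N+.03*(np.cos(t)*U+np.sin(t)*RR)) for t in a]);p=((p-[u-75,v-75])+.5)*4-.5;print(p.min(0),p.max(0))
D=np.cos(np.radians(50))*U+np.sin(np.radians(50))*RR
print('mark',((proj(c,FOOT+.0545*D)-[u-75,v-75])+.5)*4-.5,[((proj(c,FOOT+.0385*N+x*D)-[u-75,v-75])+.5)*4-.5 for x in(.0017,.0266)])
E
```

```text
time_s: 24.57
ee_pos: [0.5621, 0.2825, 0.1397]
eef_rot: [1.504, 1.569, -1.234]
force: [-20.3, -15.0, 31.3]
grip_width: 0.0007
time_s: 24.9
ee_pos: [0.5545, 0.2802, 0.2012]
eef_rot: [-3.131, 1.563, 0.415]
force: [0.1, -1.2, 1.3]
grip_width: 0.0007
s7c [np.int64(425), np.int64(428), np.int64(422)]
s10c [np.int64(416), np.int64(420), np.int64(413)]
s11c [np.int64(421), np.int64(423), np.int64(420)]
284 183
[150.65325091 109.65773637] [452.8594287  365.56090259]
[148.98944847 119.9503909 ] [454.73742479 377.24256603]
mark [529.11761196  81.96820926] [array([310.25864166, 361.10264671]), array([422.80558134, 284.98345339])]
```

View pics/w16c.png

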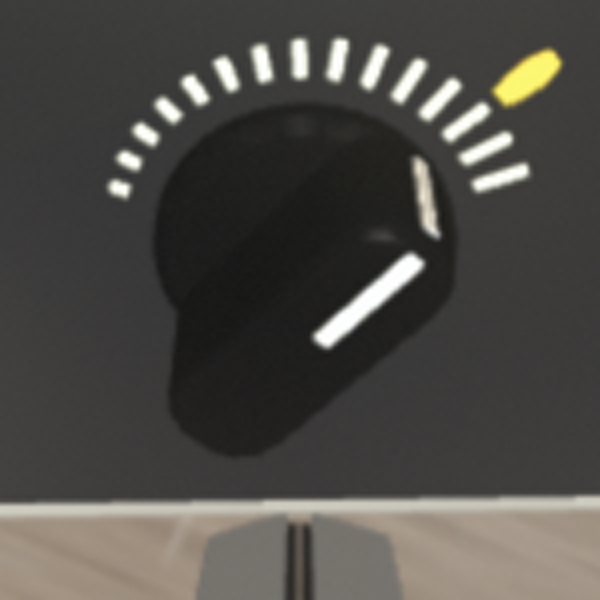

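View pics/s11c.png

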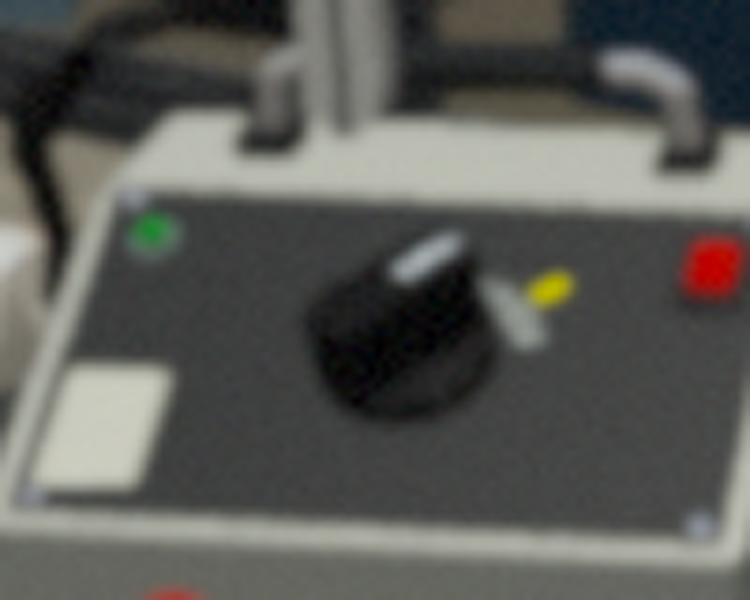

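```bash
python3 - <<'E'
from h import *
import pickle
for nm,u,v,P in(('w15',284,195,((320,345),(419,273),(428,178),(519,87))),('w16',284,183,((321,342),(417,259),(417,157),(528,77)))):
    c,im=pickle.load(open(nm+'.pkl','rb'))
    g=lambda p:((p[0]+.5)/4-.5+u-75,(p[1]+.5)/4-.5+v-75)
    ang(c,*[g(p) for p in P])
q,R,o=tool();print(R.T@N,R.T@U,R.T@RR);goto(FOOT,-66.2)
E
```

```text
top line 47.2 end line 45.3 mark 49.0 in 0.005043714129779301 0.003167693622056978 r 0.03365867141820186 0.02351000882533977
top line 43.1 end line 38.1 mark 49.0 in 0.005285085547386003 0.0031971808705859063 r 0.03379964928527176 0.02335950426502557
[-0.89964469  0.00467795  0.4365977 ] [-0.43662276 -0.00976079 -0.89959174] [-5.32925676e-05  9.99941420e-01 -1.08237382e-02]
t 25.0 tcp [0.5534 0.2797 0.1966] yaz -66.8 slide [ 0.0942 -0.0001 -0.0386] -0.6 q6 1.58 F [-0.1  1.7 -0.4] w 0.0007
```

```bash
python3 - <<'E'
from h import *
import pickle
c,im=pickle.load(open('w10.pkl','rb'))
ang(c,(284,239.5),(284,212),(284,181),(344,167))
th=np.radians(50.);d=np.cos(th)*U+np.sin(th)*RR;t=-np.sin(th)*U+np.cos(th)*RR
tH=t*[1,1,0];tH/=np.linalg.norm(tH);az=np.degrees(np.arctan2(tH[1],tH[0]));print('t az',az)
C=FOOT+.02*d+.014*N-.012*t
P=C-.0125*tH+[0,0,.008];print('final TCP',P)
q,R,o=tool()
for nm,X in(('start up',P-.012*tH+[0,0,.04]),('start',P-.012*tH),('final',P)): print(nm);goto(X,az)
E
```

```text
top line -0.4 end line 1.3 mark 49.1 in 0.004407647419072522 0.0009699922506512379 r 0.032535081412832526 0.02370896778745054
t az -113.16726297934115
final TCP [0.609504   0.30505187 0.13274845]
start up
t 25.0 tcp [0.5534 0.2797 0.1966] yaz -66.8 slide [ 0.024  -0.0095 -0.0702] 46.3 q6 1.58 F [-0.1  1.7 -0.4] w 0.0007
start
t 25.0 tcp [0.5534 0.2797 0.1966] yaz -66.8 slide [ 0.064  -0.0095 -0.0701] 46.3 q6 1.58 F [-0.1  1.7 -0.4] w 0.0007
final
t 25.0 tcp [0.5534 0.2797 0.1966] yaz -66.8 slide [ 0.064  -0.0012 -0.0614] 46.3 q6 1.58 F [-0.1  1.7 -0.4] w 0.0007
```

```bash
python3 -m creep '{"hand":[1,1,1,1,1,1,1,1,1,1,1],"slide":[[0,-0.003,-0.03],[0,-0.009,-0.06],[0,-0.01,-0.07],[0,-0.01,-0.07],[0,-0.01,-0.07],[0,-0.01,-0.07],[0.02,-0.01,-0.07],[0.05,-0.01,-0.07],[0.062,-0.01,-0.07],[0.062,-0.01,-0.07],[0.062,-0.01,-0.07]],"spin":[7,14,21,28,35,42,46,46,46,46,46]}' 30
python3 - <<'E'
from h import *
goto([.6095,.3050,.1327],-113.2)
save('w17',ctrl.camera('wrist'))
E
```

```text
time_s: 25.92
ee_pos: [0.6134, 0.3162, 0.1334]
eef_rot: [0.811, 1.569, -2.728]
force: [0.6, -1.0, 0.9]
grip_width: 0.0002
t 25.9167 tcp [0.6134 0.3162 0.1334] yaz -112.8 slide [ 0.0007  0.0118 -0.0008] 0.4 q6 2.39 F [ 0.6 -1.   0.9] w 0.0002
```

View pics/w17.png

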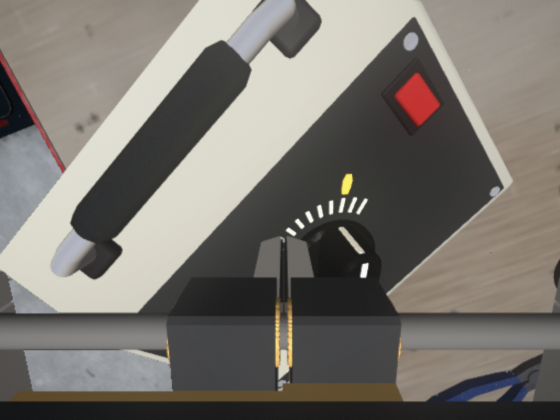

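```bash
python3 -m creep '{"hand":[1,1,1,1,1,1,1],"slide":[[0,0.003,0],[0,0.006,0],[0,0.008,0],[0,0.01,0],[0,0.0115,0],[0,0.012,0],[0,0.012,0]],"spin":[0,0,0,0,0,0,0]}' 30
python3 - <<'E'
from h import *
import pickle
goto([.6095,.3050,.1327],-113.2)
c=ctrl.calibration('wrist');im=ctrl.camera('wrist');pickle.dump((c,im),open('w18.pkl','wb'));
save('w18c',cv2.resize(im[150:300,240:390],(600,600),interpolation=2))
ims=ctrl.camera('scene');save('s12c',cv2.resize(ims[120:200,110:210],(750,600),interpolation=2))
E
```

```text
time_s: 26.55
ee_pos: [0.6089, 0.3051, 0.134]
eef_rot: [-2.262, 1.571, 0.481]
force: [-0.1, 0.0, -0.1]
grip_width: 0.0003
t 26.55 tcp [0.6089 0.3051 0.134 ] yaz -112.8 slide [ 0.0013 -0.0002 -0.0006] 0.4 q6 2.38 F [-0.1  0.  -0.1] w 0.0003
```

View pics/w18c.png

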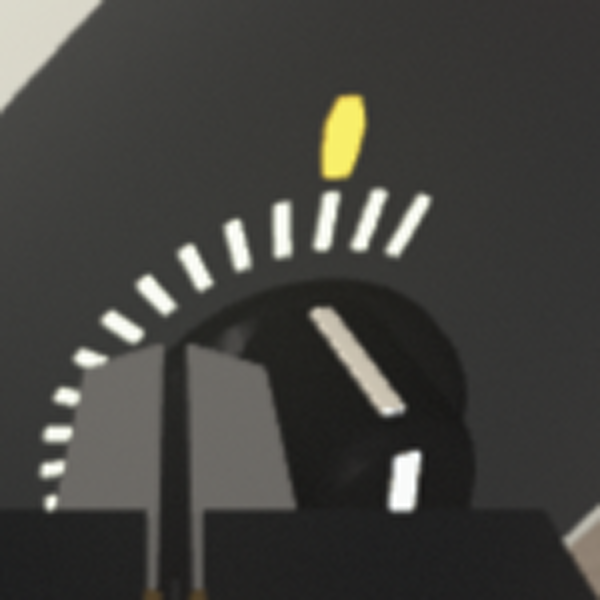

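View pics/s12c.png

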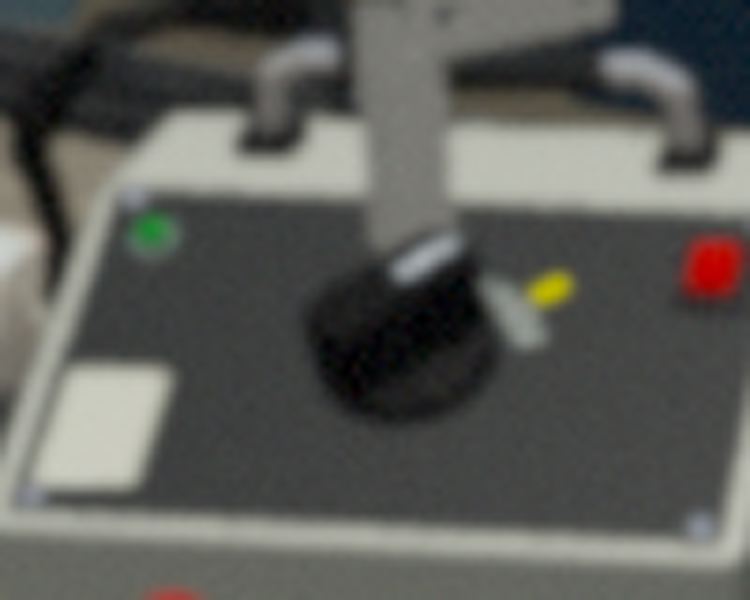

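```bash
python3 -m creep '{"hand":[1,1,1,1],"slide":[[0,0.002,0],[0,0.004,0],[0,0.005,0],[0,0.005,0]],"spin":[0,0,0,0]}' 30
python3 -m creep '{"hand":[1,1,1],"slide":[[0,0.001,0],[0,0.002,0],[0,0.002,0]],"spin":[0,0,0]}' 30
python3 - <<'E'
from h import *
import pickle
c=ctrl.calibration('wrist');im=ctrl.camera('wrist');pickle.dump((c,im),open('w19.pkl','wb'));
save('w19c',cv2.resize(im[150:300,240:390],(600,600),interpolation=2))
E
```

```text
time_s: 26.98
ee_pos: [0.6072, 0.3007, 0.134]
eef_rot: [-2.082, 1.569, 0.662]
force: [2.8, 3.8, -1.0]
grip_width: 0.0002
time_s: 27.23
ee_pos: [0.6067, 0.2991, 0.1342]
eef_rot: [-2.193, 1.569, 0.551]
force: [6.4, 5.2, -0.7]
grip_width: 0.0004
```

View pics/w19c.png

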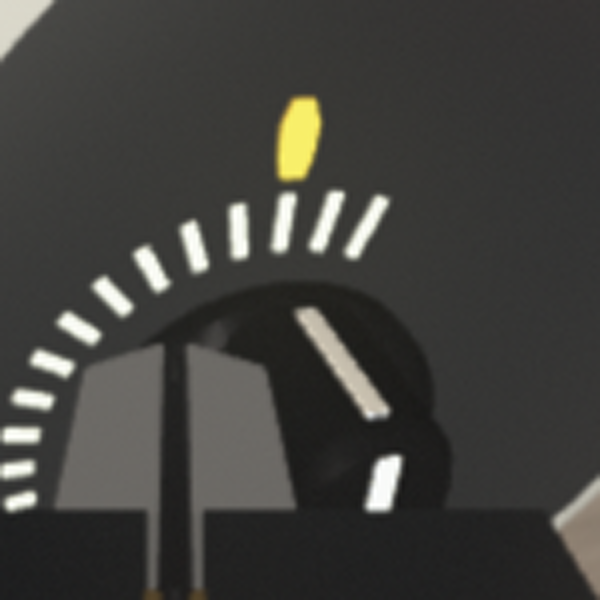

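```bash
cat > e.py <<'E'
from h import *
import sys,pickle
f,x,y,mx,my=sys.argv[1],*map(float,sys.argv[2:6])
c,im=pickle.load(open(f,'rb'))
g=lambda a,b:((a+.5)/4-.5+240,(b+.5)/4-.5+150)
for (a,b),h in(((x,y),.012),((mx,my),0)):
    e=onplane(c,*g(a,b),FOOT+h*N,N)-FOOT;print(np.degrees(np.arctan2(e@RR,e@U)),np.hypot(e@RR,e@U))
E
python3 e.py w18.pkl 318 313 344 138; python3 e.py w19.pkl 304 313 299 139
```

```text
39.43301302620134 0.03535264669442339
49.156536167824825 0.055693737887264526
47.406602910027665 0.0344710860000119
49.21914027586234 0.05579431735736564
```

```bash
python3 -m creep '{"hand":[1,1,1,1,1,1,1,1],"slide":[[0,-0.006,0],[0,-0.01,0],[-0.03,-0.01,0],[-0.06,-0.01,0.02],[-0.065,0,0.05],[-0.065,0.01,0.06],[-0.065,0.01,0.06],[-0.065,0.01,0.06]],"spin":[0,0,0,-7,-14,-21,-28,-32]}' 30
python3 - <<'E'
from h import *
import pickle
goto(FOOT,-66.2)
ims=ctrl.camera('scene');save('s13c',cv2.resize(ims[120:200,110:210],(750,600),interpolation=2))
g=cv2.cvtColor(cv2.imread('pics/s13c.png'),cv2.COLOR_BGR2GRAY)
print([np.where(g[330:450,x]<45)[0].max()+330 for x in(370,400,430)])
c=ctrl.calibration('wrist');im=ctrl.camera('wrist');pickle.dump((c,im),open('w20.pkl','wb'))
u,v=proj(c,FOOT+.02*N).astype(int);print(u,v)
save('w20c',cv2.resize(im[v-75:v+75,u-75:u+75],(600,600),interpolation=2))
E
```

```text
time_s: 27.95
ee_pos: [0.5463, 0.3131, 0.1994]
eef_rot: [2.262, 1.571, -0.712]
force: [-0.0, -0.8, 0.9]
grip_width: 0.0001
t 27.95 tcp [0.5463 0.3131 0.1994] yaz -80.4 slide [ 0.0969  0.025  -0.0391] -14.2 q6 1.87 F [-0.  -0.8  0.9] w 0.0001
[np.int64(422), np.int64(426), np.int64(422)]
320 181
```

View pics/w20c.png

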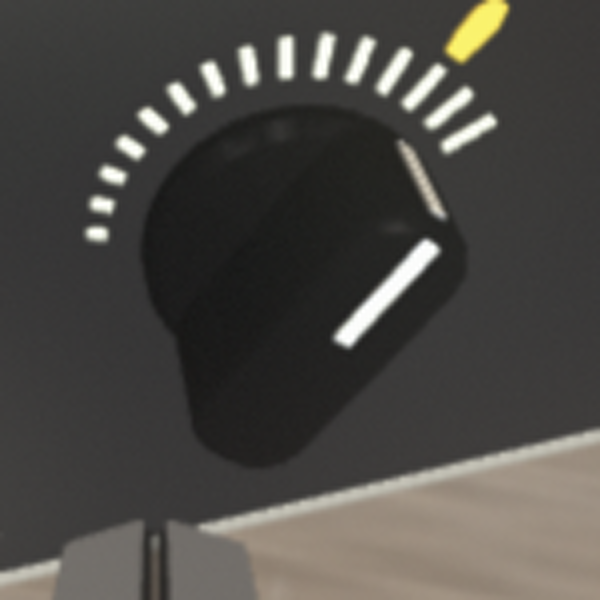

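View pics/s13c.png

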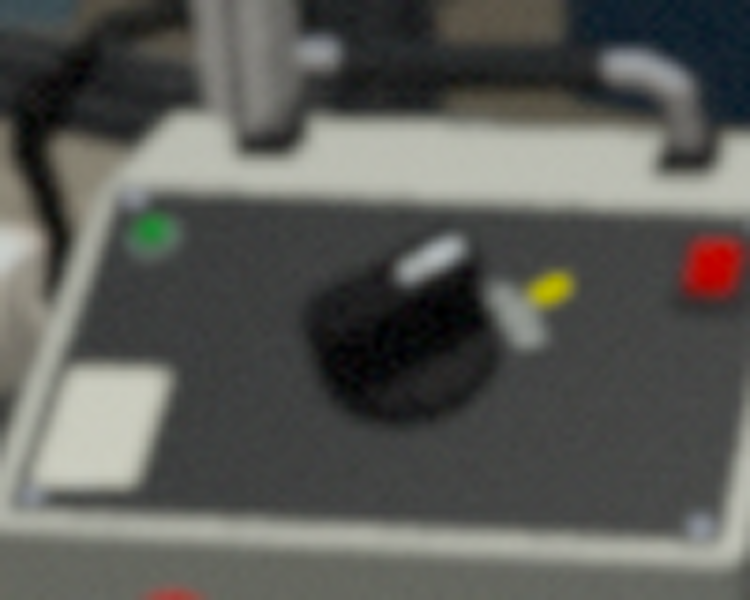

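```bash
python3 - <<'E'
from h import *
import pickle
c,im=pickle.load(open('w20.pkl','rb'))
g=lambda x,y:((x+.5)/4-.5+320-75,(y+.5)/4-.5+181-75)
ang(c,g(343,342),g(432,244),g(404,142),g(477,29))
u0,v0=245,106
a=np.linspace(0,2*np.pi,400)
for k in(0,.004):
    p=np.array([proj(c,FOOT+k*N+.03*(np.cos(t)*U+np.sin(t)*RR)) for t in a]);p=((p-[u0,v0])+.5)*4-.5;print(p.min(0),p.max(0))
D=np.cos(np.radians(50))*U+np.sin(np.radians(50))*RR
print('mark pred',((proj(c,FOOT+.0545*D)-[u0,v0])+.5)*4-.5)
E
```

```text
top line 47.5 end line 44.2 mark 48.8 in 0.003942462376727209 0.003825553183947893 r 0.033666357013329436 0.023388809674010285
[135.41066848 109.43920548] [434.16666724 367.97834358]
[137.34737643 119.43375061] [439.57238787 379.45773191]
mark pred [480.68658997  32.91279568]
```

```bash
python3 - <<'E'
from h import *
c=ctrl.calibration('scene')
g=lambda x,y:((x+.5)/7.5-.5+110,(y+.5)/7.5-.5+120)
f=lambda v:np.degrees(np.arctan2(v@RR,v@U)).round(1)
p=FOOT+.0385*N
d=onplane(c,*g(461,243),p,N)-onplane(c,*g(399,277),p,N);print('scene line',f(d),np.linalg.norm(d))
d=onplane(c,*g(407,220),p,N)-onplane(c,*g(391,276),p,N);print('s7 ref',f(d))
m=onplane(c,*g(550,290),FOOT,N)-onplane(c,*g(406,360),FOOT,N);print('mark',f(m))
goto([.6062,.298,.1335],-113.2)
goto(np.array([.6062,.298,.1335])+[.005,.012,.04],-113.2)
E
```

```text
scene line 46.3 0.02386132116677476
s7 ref -0.0
mark 50.6
t 28.05 tcp [0.5468 0.313  0.1989] yaz -80.7 slide [ 0.0654  0.0244 -0.0562] 32.5 q6 1.87 F [ 1.4 -0.5  0.4] w 0.0003
t 28.05 tcp [0.5468 0.313  0.1989] yaz -80.7 slide [ 0.0254  0.0133 -0.0631] 32.5 q6 1.87 F [ 1.4 -0.5  0.4] w 0.0003
```

```bash
python3 -m creep '{"hand":[1,1,1,1,1,1,1,1,1,1],"slide":[[0,0.005,-0.03],[0,0.013,-0.063],[0,0.013,-0.063],[0,0.013,-0.063],[0.02,0.013,-0.063],[0.05,0.013,-0.063],[0.064,0.013,-0.063],[0.064,0.013,-0.063],[0.064,0.013,-0.063],[0.064,0.013,-0.063]],"spin":[7,14,21,28,32,32,32,32,32,32]}' 30
python3 - <<'E'
from h import *
goto([.6062,.298,.1335],-113.2)
E
```

```text
time_s: 28.88
ee_pos: [0.6118, 0.3103, 0.1363]
eef_rot: [-2.364, 1.569, 0.378]
force: [0.0, -0.4, 0.5]
grip_width: 0.0003
t 28.8833 tcp [0.6118 0.3103 0.1363] yaz -112.9 slide [0.0028 0.0135 0.0004] 0.3 q6 2.39 F [ 0.  -0.4  0.5] w 0.0003
```

```bash
python3 -m creep '{"hand":[1,1,1,1,1,1,1],"slide":[[0.002,0.004,0],[0.002,0.008,0],[0.002,0.01,0],[0.002,0.012,0],[0.002,0.013,0],[0.002,0.0138,0],[0.002,0.0138,0]],"spin":[0,0,0,0,0,0,0]}' 30
python3 - <<'E'
from h import *
goto([.6062,.298,.1335],-113.2)
E
python3 -m creep '{"hand":[1,1,1,1,1,1,1,1],"slide":[[0,-0.006,0],[0,-0.01,0],[-0.03,-0.01,0],[-0.06,-0.01,0.02],[-0.065,0,0.05],[-0.065,0.01,0.06],[-0.065,0.01,0.06],[-0.065,0.01,0.06]],"spin":[0,0,0,-7,-14,-21,-28,-32]}' 30
python3 - <<'E'
from h import *
import pickle
goto(FOOT,-66.2)
ims=ctrl.camera('scene');save('s14c',cv2.resize(ims[120:200,110:210],(750,600),interpolation=2))
g=cv2.cvtColor(cv2.imread('pics/s14c.png'),cv2.COLOR_BGR2GRAY)
print([np.where(g[330:450,x]<45)[0].max()+330 for x in(370,400,430)])
c=ctrl.calibration('wrist');im=ctrl.camera('wrist');pickle.dump((c,im),open('w21.pkl','wb'))
u,v=proj(c,FOOT+.02*N).astype(int);print(u,v)
save('w21c',cv2.resize(im[v-75:v+75,u-75:u+75],(600,600),interpolation=2))
E
```

```text
time_s: 29.47
ee_pos: [0.6066, 0.2981, 0.1337]
eef_rot: [-2.065, 1.567, 0.679]
force: [5.7, 7.0, -0.6]
grip_width: 0.0003
t 29.4667 tcp [0.6066 0.2981 0.1337] yaz -112.8 slide [0.0002 0.0002 0.0003] 0.4 q6 2.37 F [ 5.7  7.  -0.6] w 0.0003
time_s: 30.13
ee_pos: [0.5461, 0.3116, 0.1986]
eef_rot: [3.104, 1.57, 0.13]
force: [0.4, 0.2, 0.1]
grip_width: 0.0003
t 30.1333 tcp [0.5461 0.3116 0.1986] yaz -80.4 slide [ 0.0961  0.0235 -0.0395] -14.2 q6 1.86 F [0.4 0.2 0.1] w 0.0003
[np.int64(421), np.int64(426), np.int64(421)]
318 181
```

View pics/w21c.png

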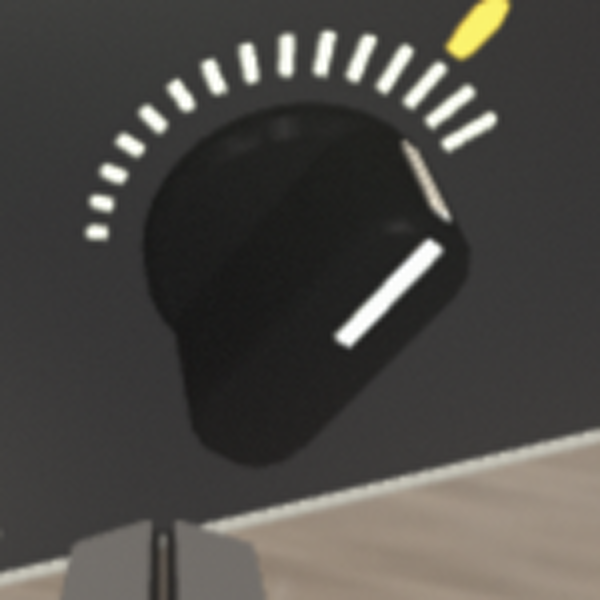

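View pics/s14c.png

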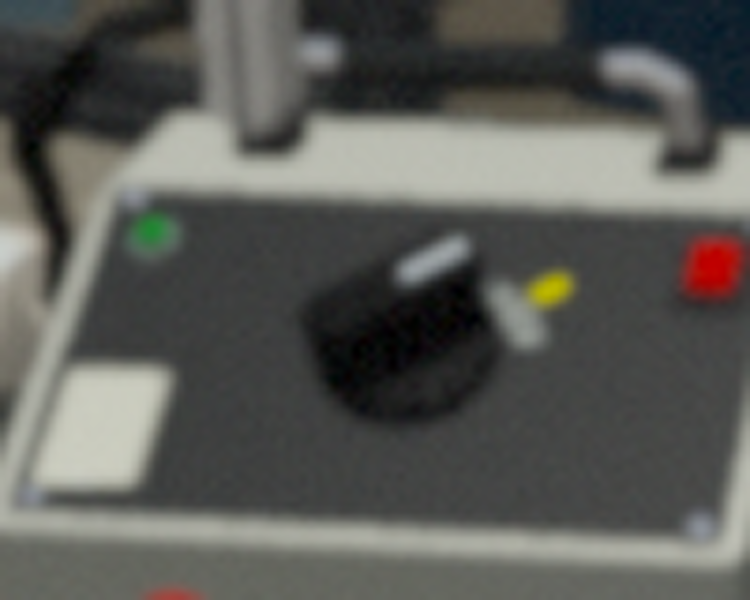

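```bash
python3 - <<'E'
from h import *
import pickle
c,im=pickle.load(open('w21.pkl','rb'))
g=lambda x,y:((x+.5)/4-.5+318-75,(y+.5)/4-.5+181-75)
ang(c,g(344,342),g(434,244),g(408,142),g(478,28))
c=ctrl.calibration('scene')
g=lambda x,y:((x+.5)/7.5-.5+110,(y+.5)/7.5-.5+120)
f=lambda v:np.degrees(np.arctan2(v@RR,v@U)).round(1)
p=FOOT+.0385*N
d=onplane(c,*g(466,243),p,N)-onplane(c,*g(400,278),p,N);print('scene line',f(d))
im=ctrl.camera('top');save('top9',im)
E
```

```text
top line 48.0 end line 45.6 mark 49.1 in 0.003581731751953735 0.003909275667826816 r 0.03362408876559446 0.023438852461590023
scene line 47.4
```

View pics/top9.png

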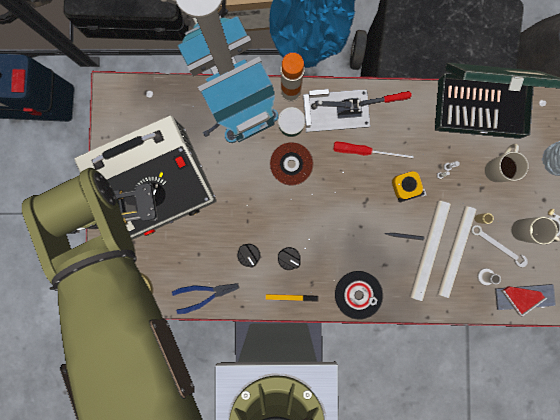

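```bash
python3 -c "
from station import ctrl
o=ctrl.get_obs();print(o['time_s'],o['force'].round(1));print(ctrl.hand_in())"
```

```text
30.2833 [ 1.1 -0.3  0. ]
the job is handed in; nothing more can be done
None
```

The handle is back on the shaft, pushed home, turned to the yellow mark and let go. I handed the job in at about 30 s; it reports no verdict.

**What I did:**
- I took the farthest of the three look-alike handles.
- The shaft's flat read about 28° anticlockwise. I pinched the shaft and turned it near the top of the dial, because the tool can only point straight down.
- I tilted the handle in the grip by pressing it on clear panel. It stopped on the shaft end, dropped on with a small wiggle, and was pushed down with up to 47 N.
- I turned it clockwise with the grip, then finished with a fingertip push.

**Last checks:**
- **Seating:** in the scene view the handle's lower edge is within about 2 enlarged pixels (roughly 1 mm) of where it sat when first pushed home. Partway through the turn it had lifted or tilted slightly, so I pressed it home again. That press turned it back about 4–7°, which I corrected with two pushes.
- **Pointer:** the readings do not fully agree. Against the mark it reads 1.1° short by the top line, 3.5° short by the end line and about 3° short in the scene view. All are inside the 7° limit.
- **Clearance:** the gripper is well clear of the handle, and the screwdriver, tape measure, flap disc and punch look unmoved in the last top view.

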